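# Stand the toppled battery cells in the loading lane, scan and start

## Task

Some battery cells have toppled over behind the heat chamber's loading lane: stand every one of them upright, terminals up, on the lane floor between the two rails, with at least 20 mm of air between any two cells and without knocking over the one already standing. Then take the hand scanner, hold it upright and level with its window squarely facing the barcode label on the control box from about 10 cm away, steady for two seconds, and lay it back along the middle of its mat the way it lay. Last of all press the start button on top of the control box; leave the mug, tape roll and screwdriver alone.

Things in the scene. Friction and masses are not known exactly. Their poses are not given: they have to be found in the camera images.
- cell1: one of up to four toppled battery cells (3 or 4 are present): square bare-aluminium can 44 x 44 x 116 mm with a black top and two steel terminal studs 12 mm across, 6 mm tall, on top; 0.25 to 0.4 kg. Origin: on its centre line, 45 mm from its plain underside; z runs along the cell to the terminals. At the start it lies on its side on the bench beyond the lane (lane between it and the robot), roughly parallel to the lane, terminals to the robot's left or right
- cell2: one of up to four toppled battery cells (3 or 4 are present): square bare-aluminium can 44 x 44 x 116 mm with a black top and two steel terminal studs 12 mm across, 6 mm tall, on top; 0.25 to 0.4 kg. Origin: on its centre line, 45 mm from its plain underside; z runs along the cell to the terminals. At the start it lies on its side on the bench beyond the lane (lane between it and the robot), roughly parallel to the lane, terminals to the robot's left or right
- cell3: one of up to four toppled battery cells (3 or 4 are present): square bare-aluminium can 44 x 44 x 116 mm with a black top and two steel terminal studs 12 mm across, 6 mm tall, on top; 0.25 to 0.4 kg. Origin: on its centre line, 45 mm from its plain underside; z runs along the cell to the terminals. At the start it lies on its side on the bench beyond the lane (lane between it and the robot), roughly parallel to the lane, terminals to the robot's left or right
- cell4: one of up to four toppled battery cells (3 or 4 are present): square bare-aluminium can 44 x 44 x 116 mm with a black top and two steel terminal studs 12 mm across, 6 mm tall, on top; 0.25 to 0.4 kg. Origin: on its centre line, 45 mm from its plain underside; z runs along the cell to the terminals. At the start it lies on its side on the bench beyond the lane (lane between it and the robot), roughly parallel to the lane, terminals to the robot's left or right
- stander1: a cell of the same make (44 x 44 x 116 mm plus studs) already standing in the lane; only one of three is present. Origin: on its centre line, 45 mm above its underside; z up through the terminals
- stander2: a cell of the same make (44 x 44 x 116 mm plus studs) already standing in the lane; only one of three is present. Origin: on its centre line, 45 mm above its underside; z up through the terminals
- stander3: a cell of the same make (44 x 44 x 116 mm plus studs) already standing in the lane; only one of three is present. Origin: on its centre line, 45 mm above its underside; z up through the terminals
- lane_floor (a point): middle of the lane floor, on its upper surface (4 mm above the bench). The lane is a fixed mint-green channel 480 mm long along this frame's y and 60 mm wide inside along x, with rails 8 mm thick rising 18 mm above its floor on both sides and open ends; five cells fit at a pitch of about 94 mm; the one standing at the start stands within 6 mm of y = -94, 0 or 94 mm, so that cells at y = 0, +-94 and +-188 mm leave room for all. x points away from the robot, z up
- scanner: hand scanner, a loose bar 160 mm long, 0.22 kg: grey handle 34 mm wide and 36 mm tall from x = -85 to +30 mm, black head 52 mm wide and 40 mm tall from x = +30 to +75 mm. Origin: underside, near its centre of mass; x points along it out of the window, z up. It starts lying on the mat
- window (a point): centre of the scanner's glass window on its front end, 76 mm ahead of the scanner's origin and 20 mm above its underside; axes as the scanner's
- mat: fixed black rubber mat 200 x 100 x 3 mm, long along its x; origin: centre of its underside. The scanner lies along it with its window towards +x
- control_box: fixed mint-green control box 100 (x) x 120 (y) x 140 mm (z); origin: centre of its underside; its front, with the label, faces its own -x, roughly towards the robot
- label (a point): centre of the barcode label (62 x 50 mm) on the box's front, 90 mm above the bench; axes as the box's: x points into the box, so the scanner must look along +x
- start_top (a point): centre of the top of the round start button (32 mm across) on top of the control box; pressed straight down
- start (a joint): travel of the start button in m: 0 released, 0.006 fully down; a spring, about 5 N when fully down
- mug: white mug 80 mm across and 90 mm tall, bystander; origin: centre of its underside
- tape: roll of tape 96 mm across, 24 mm tall, lying flat, bystander; origin: centre of its underside
- screwdriver: screwdriver lying on the bench beyond the lane, bystander; origin at its underside
There are look-alikes about, which are no part of the job. What is shaped like the cell3 but orange is not meant. What is shaped like the cell1 but red is not meant.

How it is judged:
On the way, in this order (a step that is already met when the one before it is completed fails the run):
1. every cell present stands upright between the rails, let go, with air between the cells (angle between each of cell1, cell2, cell3, cell4, stander1, stander2, stander3's own z axis and vertical below 0.1 rad and x of cell1 in the frame of lane_floor between -0.013 and 0.013 m and y of cell1 in the frame of lane_floor between -0.235 and 0.235 m and z of each of cell1, cell2, cell3, cell4, stander1, stander2, stander3 in the frame of lane_floor below 0.05 m and x of cell2 in the frame of lane_floor between -0.013 and 0.013 m and y of cell2 in the frame of lane_floor between -0.235 and 0.235 m and x of cell3 in the frame of lane_floor between -0.013 and 0.013 m and y of cell3 in the frame of lane_floor between -0.235 and 0.235 m and x of cell4 in the frame of lane_floor between -0.013 and 0.013 m and y of cell4 in the frame of lane_floor between -0.235 and 0.235 m and x of stander1 in the frame of lane_floor between -0.013 and 0.013 m and y of stander1 in the frame of lane_floor between -0.235 and 0.235 m and x of stander2 in the frame of lane_floor between -0.013 and 0.013 m and y of stander2 in the frame of lane_floor between -0.235 and 0.235 m and x of stander3 in the frame of lane_floor between -0.013 and 0.013 m and y of stander3 in the frame of lane_floor between -0.235 and 0.235 m and horizontal distance between cell1 and cell2 above 0.06 m and horizontal distance between each of cell1, cell2 and cell3 above 0.06 m and horizontal distance between each of cell1, cell2, cell3 and cell4 above 0.06 m and horizontal distance between each of cell1, cell2, cell3, cell4 and stander1 above 0.06 m and horizontal distance between each of cell1, cell2, cell3, cell4, stander1 and stander2 above 0.06 m and horizontal distance between each of cell1, cell2, cell3, cell4, stander1, stander2 and stander3 above 0.06 m and linear speed of each of cell1, cell2, cell3, cell4, stander1, stander2, stander3 below 0.02 m/s and contact force between the fingers and cell1 below 0.1 N and contact force between the fingers and cell2 below 0.1 N and contact force between the fingers and cell3 below 0.1 N and contact force between the fingers and cell4 below 0.1 N), for 0.3 s.
2. the scanner is held steady, upright and square in front of the label for a second (x of label in the frame of window between 0.05 and 0.16 m and y of label in the frame of window between -0.022 and 0.022 m and z of label in the frame of window between -0.022 and 0.022 m and angle between the x axis of scanner and the x axis of control_box, either way round below 0.3 rad and angle between scanner's own z axis and vertical below 0.3 rad and linear speed of scanner below 0.03 m/s and contact force between the fingers and scanner above 1 N), for 1 s.
3. the scanner lies on its mat again, let go (x of scanner in the frame of mat between -0.045 and 0.045 m and y of scanner in the frame of mat between -0.03 and 0.03 m and angle between the x axis of scanner and the x axis of mat, either way round below 0.35 rad and z of scanner in the frame of mat below 0.007 m and angle between scanner's own z axis and vertical below 0.1 rad and contact force between the fingers and scanner below 0.1 N and linear speed of scanner below 0.02 m/s), for 0.3 s.
4. the start button is pressed (value of joint start above 0.004 m), for 0.05 s.
At the end, for the whole second after the job is handed in: each present cell stands upright (0.1 rad) on the lane floor, within 13 mm of its centre line and 235 mm of its middle, cell centres 60 mm or more apart; scanner on its mat within 45 mm along, 30 mm across and 0.35 rad of its middle line; button released; all at rest (all of step 3 and angle between each of cell1, cell2, cell3, cell4, stander1, stander2, stander3's own z axis and vertical below 0.1 rad and x of cell1 in the frame of lane_floor between -0.013 and 0.013 m and y of cell1 in the frame of lane_floor between -0.235 and 0.235 m and z of each of cell1, cell2, cell3, cell4, stander1, stander2, stander3 in the frame of lane_floor below 0.05 m and x of cell2 in the frame of lane_floor between -0.013 and 0.013 m and y of cell2 in the frame of lane_floor between -0.235 and 0.235 m and x of cell3 in the frame of lane_floor between -0.013 and 0.013 m and y of cell3 in the frame of lane_floor between -0.235 and 0.235 m and x of cell4 in the frame of lane_floor between -0.013 and 0.013 m and y of cell4 in the frame of lane_floor between -0.235 and 0.235 m and x of stander1 in the frame of lane_floor between -0.013 and 0.013 m and y of stander1 in the frame of lane_floor between -0.235 and 0.235 m and x of stander2 in the frame of lane_floor between -0.013 and 0.013 m and y of stander2 in the frame of lane_floor between -0.235 and 0.235 m and x of stander3 in the frame of lane_floor between -0.013 and 0.013 m and y of stander3 in the frame of lane_floor between -0.235 and 0.235 m and horizontal distance between cell1 and cell2 above 0.06 m and horizontal distance between each of cell1, cell2 and cell3 above 0.06 m and horizontal distance between each of cell1, cell2, cell3 and cell4 above 0.06 m and horizontal distance between each of cell1, cell2, cell3, cell4 and stander1 above 0.06 m and horizontal distance between each of cell1, cell2, cell3, cell4, stander1 and stander2 above 0.06 m and horizontal distance between each of cell1, cell2, cell3, cell4, stander1, stander2 and stander3 above 0.06 m and linear speed of each of cell1, cell2, cell3, cell4, stander1, stander2, stander3 below 0.02 m/s and value of joint start below 0.002 m); the robot touches nothing.
It fails at once if a cell that stood at the start is knocked over (angle between any of stander1, stander2, stander3's own z axis and vertical above 0.5 rad).
It fails at once if a bystander is moved more than 40 mm (distance of any of mug, tape, screwdriver from where it was at the start of the episode above 0.04 m).
Of cell1, cell2, cell3, cell4 only 3 to 4 are there at a start; the rules pass over those that are not, and their reading is None.
Of stander1, stander2, stander3 only 1 to 1 are there at a start; the rules pass over those that are not, and their reading is None.
At some moment in a run one of scanner may be knocked a few centimetres aside while the robot is not near it.
It also fails if it takes over 210 s, if anything falls off the work surface, if the arm or the gripper's body presses on something with over 40 N, if the wrist force passes 120 N, or if a joint passes its speed limit or range.

## Robot

A 6-joint arm with a two-finger parallel gripper is mounted at the origin on the work surface. World frame = base frame: x ahead of the robot, y to its left, z up, the work surface at z = 0. Lengths are in m, angles in rad, forces in N, time in s.
With the tool pointing down it reaches from about 0.35 to 0.775 m from the base axis. Payload 5.5 kg.
Tool frame: the origin (TCP) lies at the very end of the fingers, on their centre line; the grasp point (between the pads) lies 19 mm behind it; z points along the fingers, y is the direction in which the jaws open and shut (so a half turn about z gives the same grasp; the last joint's range is limited). The gripper opens to 85 mm and grips with 20 to 120 N. Pads are 22 mm wide; open, the fingers measure 114 mm over their backs; the gripper's body (76 mm by 85 mm) begins 54 mm behind the grasp point. The pads swing forward as they close: fully open they stand 13 mm farther back than shut.
Start: joints at [0.989, 0.313, 0.046, 1.304, 0, 1.431], TCP at [0.246, 0.52, 0.231] pointing down, gripper open.
Joint ranges: [-2.76, 2.76], [-0.86, 1.69], [-1.03, 1.26], [-2.2, 2.34], [-1.47, 1.5], [-3.14, 3.14]. Speed limits (rad/s): [2.57, 2.57, 3.14, 3.14, 3.14, 3.14].

## Interface

Orientations are given as a unit quaternion [w, x, y, z].
In Python, from workcell import get_state, imaging, env, spotter gives the robot as it stands.
- The arm moves only by the tool play_rows, never from a script. Its argument "moves" is a list of rows, each an object with "claw": the finger opening in cm, from 0 to 8.54; "delta_pos": the shift along the tool's x, y, z in cm, a list of three; "twist": the turn about the tool's z in degrees. A call has 1 to 12 rows; each row is the pose to reach, as a shift and turn from the pose commanded when the call began, along the tool's axes at that moment; what a row does not reach only later rows make up. A row lasts 1/8 s, in which the tool goes at most 62.5 mm and 10.7 degrees, less where a joint would pass 70% of its speed; a pose out of reach is approached as far as the arm can. A call with a gripper value outside its range is refused whole. The fingers move at their own pace and stop on an object; "force" is the grip in N (left out, the last holds). Time passes only in rows, so rows that repeat a pose let the fingers close. It gives the time, the measured TCP pose, the force and the opening at its end, in the units of the state.
- get_state(): the state, without advancing time (a new reading comes with each control period).
- imaging.read_camera(name): name is "scene" or "top" or "wrist"; returns the picture (480x640x3 uint8, red, green, blue); there is no depth.
- imaging.camera_info(name): a dict with "fx", "fy", "cx", "cy" (pixels), "world_to_cam" (4x4, takes a point from world to camera coordinates). Camera axes: x right, y down, z forward; pixel columns grow to the right and rows downward; lengths in m; the calibration is good to about 2 mm. A picture is of the moment at which its call begins: read the wrist's pose just before it. camera_info takes no time and is no camera call; for the wrist camera it gives the pose at the moment of the call.
- env.hand_in(): hands the job in, once; it reports no verdict.
Trained networks look in the newest picture that a camera, given by its name, has taken for a name from the list of things; names that differ only in an ending like _2 or _b are one class to them, and where a whole thing is asked for, a point or a joint stands for the part that bears it (a point fixed in the world has none). Each returns a list of dicts, best first, with "conf" (0 to 1); they miss things now and then, are a little off and sometimes report something else, mostly with a low value. They report only what shows in the picture. A call takes as long as a camera call. They do not tell look-alikes from the thing itself.
- spotter.spot_in(camera, query): "extent" ([left, top, right, bottom] in pixels, round what is visible of it).
The state is a dict: "clock": time; "joint_pos": joint angles; "qvel": joint speeds; "tau": joint torques, N m; "tcp_pos": TCP position; "orientation": TCP orientation; "wrist_force": force on the tool from outside, world axes, zero at the start; "ft_torque": the same for the moment, N m; "finger_gap": finger opening in m.
Only numpy, scipy, OpenCV 4.12 (cv2) and the standard library are available. Lean on these libraries where they do the work, as an engineer would, in place of code of your own. Each camera call takes 0.05 s, during which the arm holds its last target. There are 200 camera calls.

## Working session

There is one attempt and no reset: what is moved stays moved. The work goes in short steps, Python scripts to look and compute and a tool call to move; the robot and the scene stay as the last step left them, time stands still between calls to the robot, and variables do not carry over. Pictures are saved under pics/ and viewed, about 12 in all and at most 16, crops included, and the job is handed in when it is done.

Besides the shell and the picture viewer there is one more tool, called after "Emit:" by a JSON object that holds its "op" and its "data", one argument or row to a line. play_rows: Moves the arm, as the interface text tells. Its arguments: {"type":"object","properties":{"moves":{"type":"array"},"force":{"type":"number"}},"required":["moves"]}

```bash
ls; mkdir -p pics; cat > h.py <<'E'
import numpy as np, cv2
from workcell import get_state, imaging, env, spotter
def snap(cam,fn=None):
    im=imaging.read_camera(cam)
    if fn: cv2.imwrite('pics/'+fn,im[:,:,::-1])
    return im
def ray(cam,uv,z,info=None):
    i=info or imaging.camera_info(cam); T=np.array(i['world_to_cam']); R=T[:3,:3]; c=-R.T@T[:3,3]
    d=R.T@np.array([(uv[0]-i['cx'])/i['fx'],(uv[1]-i['cy'])/i['fy'],1.]); return c+d*(z-c[2])/d[2]
def proj(cam,p,info=None):
    i=info or imaging.camera_info(cam); T=np.array(i['world_to_cam']); q=T[:3,:3]@np.array(p)+T[:3,3]
    return np.array([i['fx']*q[0]/q[2]+i['cx'],i['fy']*q[1]/q[2]+i['cy']])
E
python3 - <<'E'
from h import *
s=get_state();print(s)
for c in ['scene','top']:
    snap(c,c+'0.png'); i=imaging.camera_info(c);T=np.array(i['world_to_cam']);print(c,i['fx'],-T[:3,:3].T@T[:3,3],T[:3,:3].round(2).tolist())
    for q in ['cell1','stander1','scanner','mat','control_box','label','start_top','mug','tape','screwdriver']:
        print(q,[(round(d['conf'],2),np.round(d['extent']).tolist()) for d in spotter.spot_in(c,q)][:6])
E
```

```text
pics
{'clock': 0.0, 'joint_pos': array([ 9.89375081e-01,  3.14022458e-01,  4.50082740e-02,  1.30359036e+00,
       -1.35992321e-06,  1.43124693e+00]), 'qvel': array([-0.00094585, -0.00031239, -0.00108633,  0.00094793, -0.00020683,
        0.0011594 ]), 'tau': array([-4.33177929e-04, -4.80631614e+01,  2.98530453e+01,  1.93833903e-02,
       -2.83296185e-04, -5.50607453e-06]), 'tcp_pos': array([0.24559816, 0.51936533, 0.23040829]), 'orientation': array([-3.18268889e-04,  2.19142803e-01,  9.75692377e-01, -8.46238500e-04]), 'wrist_force': array([-0.24491104, -0.03474129, -0.34975654]), 'ft_torque': array([0.02306328, 0.05991504, 0.00012448]), 'finger_gap': 0.08517284882686231}
scene 579.9684084056024 [ 1.02434135 -0.65011954  1.42962111] [[0.81, 0.59, 0.0], [0.51, -0.7, -0.5], [-0.29, 0.4, -0.87]]
cell1 [(0.91, [251.0, 397.0, 305.0, 421.0]), (0.84, [301.0, 242.0, 338.0, 282.0]), (0.8, [370.0, 216.0, 397.0, 259.0]), (0.7, [238.0, 314.0, 274.0, 362.0]), (0.69, [302.0, 298.0, 340.0, 347.0]), (0.62, [431.0, 214.0, 462.0, 256.0])]
stander1 [(0.94, [278.0, 192.0, 306.0, 230.0])]
scanner [(0.96
[... 701 characters left out ...]
 502.0, 203.0]), (0.65, [207.0, 134.0, 250.0, 180.0]), (0.63, [251.0, 192.0, 298.0, 220.0])]
stander1 [(0.72, [302.0, 289.0, 323.0, 312.0])]
scanner [(0.85, [207.0, 270.0, 230.0, 331.0]), (0.42, [362.0, 161.0, 434.0, 178.0])]
mat [(0.91, [202.0, 262.0, 244.0, 339.0]), (0.3, [250.0, 192.0, 295.0, 220.0])]
control_box [(0.6, [116.0, 209.0, 192.0, 270.0])]
label [(0.6, [115.0, 211.0, 193.0, 269.0])]
start_top [(0.54, [135.0, 231.0, 151.0, 244.0]), (0.43, [482.0, 320.0, 528.0, 367.0])]
mug [(0.77, [485.0, 320.0, 528.0, 368.0])]
tape [(0.73, [278.0, 151.0, 317.0, 185.0]), (0.66, [135.0, 228.0, 151.0, 243.0])]
screwdriver [(0.88, [363.0, 163.0, 434.0, 178.0]), (0.35, [203.0, 264.0, 244.0, 337.0])]
```

View pics/top0.png

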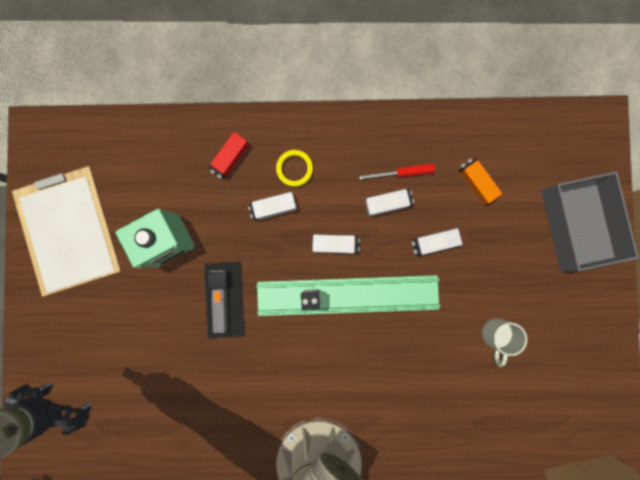

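View pics/scene0.png

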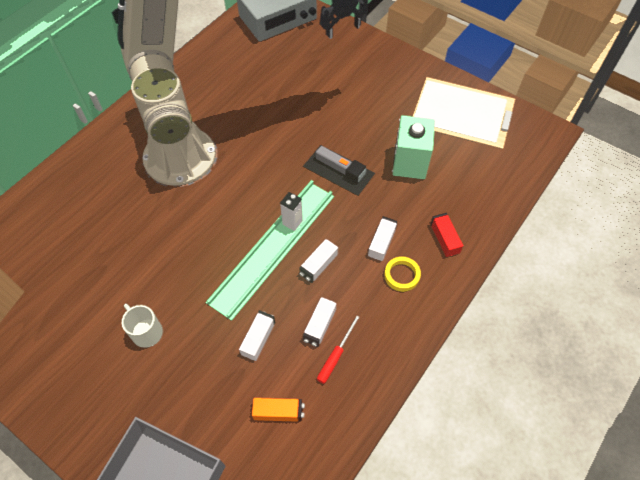

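The top view shows four white cells with black or stud ends: A (272,206) studs left, B (336,244) studs right, C (389,202) studs right and D (437,242) studs left. The look-alikes are red (229,155) and orange (480,181), both rejected. The stander is at (311,300), the scanner at (217,300) with its window up, and the box at (155,238). Next I measure all of these.

```bash
python3 - <<'E'
from h import *
im=cv2.imread('pics/top0.png'); i=imaging.camera_info('top')
hsv=cv2.cvtColor(im,cv2.COLOR_BGR2HSV)
def comp(mask,roi,z,name):
    m=np.zeros_like(mask); l,t,r,b=roi; m[t:b,l:r]=mask[t:b,l:r]
    n,lab,st,_=cv2.connectedComponentsWithStats(m); k=1+np.argmax(st[1:,4])
    pts=np.argwhere(lab==k)[:,::-1].astype(float)
    w=np.array([ray('top',p,z,i)[:2] for p in pts],np.float32)
    (c,s,a)=cv2.minAreaRect(w*1000); e=cv2.boxPoints((c,s,a)); e1=e[1]-e[0];e2=e[2]-e[1]; L=e1 if np.hypot(*e1)>np.hypot(*e2) else e2
    print(name,'c',np.round(c,1),'mean',(w.mean(0)*1000).round(1),'size',np.round(s,1),'longdir',round(np.degrees(np.arctan2(L[1],L[0]))%180,1))
wh=((hsv[...,1]<60)&(hsv[...,2]>120)).astype(np.uint8)
bl=(hsv[...,2]<45).astype(np.uint8)
for n,r in dict(A=(240,185,305,228),B=(305,228,368,262),C=(358,182,420,222),D=(405,222,472,262)).items(): comp(wh,r,.044,n); comp(bl,r,.044,n+' blk')
gr=((hsv[...,0]>55)&(hsv[...,0]<90)&(hsv[...,1]>50)&(hsv[...,2]>90)).astype(np.uint8)
comp(gr,(245,265,450,325),.022,'lane')
grb=((hsv[...,0]>55)&(hsv[...,0]<90)&(hsv[...,1]>50)&(hsv[...,2]>150)).astype(np.uint8)
comp(grb,(105,200,200,275),.14,'boxtop')
comp(bl,(300,285,325,315),.12,'stander')
comp(bl,(195,255,250,345),.003,'mat')
for n,uv,z in [('C',(389,202),.044),('scr tip',(361,177),.01),('scr end',(434,169),.015),('btn',(145,238),.15)]: print(n,ray('top',uv,z,i))
o=[cv2.resize(im[185:280,100:260],None,fx=5,fy=5,interpolation=2)]
s=cv2.imread('pics/scene0.png')[100:200,300:450]
cv2.imwrite('pics/crop1.png',np.vstack([cv2.resize(im[195:275,105:265],(800,300*4//3)),cv2.resize(im[145:265,240:480],(800,400))])[:, :])
cv2.imwrite('pics/crop2.png',cv2.resize(s,(750,500),interpolation=2))
E
```

```text
A c [675.7 109.2] mean [675.6 109.4] size [ 47.8 111.5] longdir 103.8Traceback (most recent call last):
  File "<stdin>", line 13, in <module>
  File "<stdin>", line 6, in comp
    return _wrapfunc(a, 'argmax', axis=axis, out=out, **kwds)
    return bound(*args, **kwds)
ValueError: attempt to get argmax of an empty sequence
```

```bash
cat > m.py <<'E'
from h import *
def load(fn):
    im=cv2.imread('pics/'+fn); return im,cv2.cvtColor(im,cv2.COLOR_BGR2HSV)
i=imaging.camera_info('top')
def comp(mask,roi,z,name):
    m=np.zeros(mask.shape,np.uint8); l,t,r,b=roi; m[t:b,l:r]=mask[t:b,l:r]
    n,lab,st,_=cv2.connectedComponentsWithStats(m)
    if n<2: print(name,'none');return
    k=1+np.argmax(st[1:,4])
    pts=np.argwhere(lab==k)[:,::-1].astype(float)
    w=np.array([ray('top',p,z,i)[:2] for p in pts],np.float32)
    (c,s,a)=cv2.minAreaRect(w*1000); e=cv2.boxPoints((c,s,a)); e1=e[1]-e[0];e2=e[2]-e[1]; L=e1 if np.hypot(*e1)>np.hypot(*e2) else e2
    print(name,'c',np.round(c,1),'mean',(w.mean(0)*1000).round(1),'size',np.round(s,1),'longdir',round(np.degrees(np.arctan2(L[1],L[0]))%180,1))
    return c
E
python3 - <<'E'
from m import *
im,hsv=load('top0.png')
wh=((hsv[...,1]<60)&(hsv[...,2]>120)); bl=hsv[...,2]<65
for n,r in dict(A=(240,185,305,228),B=(305,228,368,262),C=(358,182,420,222),D=(405,222,472,262)).items(): comp(wh,r,.044,n)
H=hsv[...,0]; g=(H>55)&(H<90)&(hsv[...,1]>40)
comp(g&(hsv[...,2]>90),(245,265,450,325),.022,'lane')
comp(g&(hsv[...,2]>150),(105,200,200,275),.14,'boxtop')
comp(bl,(300,285,325,315),.12,'stander')
comp(hsv[...,2]<55,(195,255,250,345),.003,'mat')
for n,uv,z in [('scr tip',(361,177),.01),('scr end',(434,169),.015),('btn',(145,238),.15)]: print(n,ray('top',uv,z,i).round(3))
s=cv2.imread('pics/scene0.png')[100:200,300:450]
cv2.imwrite('pics/crop2.png',np.hstack([cv2.resize(s,(450,400),interpolation=2),cv2.resize(im[190:340,105:255],(350,400),interpolation=2)]))
cv2.imwrite('pics/crop1.png',cv2.resize(im[145:265,240:480],(800,400),interpolation=2))
E
```

```text
A c [675.7 109.2] mean [675.6 109.4] size [ 47.8 111.5] longdir 103.8
B c [573.  -44.9] mean [572.9 -44.9] size [109.9  47.6] longdir 87.6
C c [ 679.9 -187.7] mean [ 680.  -188.1] size [ 47.6 112.3] longdir 102.7
D c [ 575.8 -320.5] mean [ 575.8 -320.4] size [ 47.6 110.9] longdir 102.9
lane c [437.4 -81.9] mean [437.7 -87.5] size [ 87.9 476.4] longdir 91.4
boxtop c [588.2 402.9] mean [588.3 402.2] size [ 99.5 119.6] longdir 117.5
stander c [419.6   9.8] mean [419.1   8.3] size [33.8  9.6] longdir 89.4
mat c [427.7 248.5] mean [429.4 236.3] size [194.8  95. ] longdir 2.8
scr tip [ 0.752 -0.122  0.01 ]
scr end [ 0.77  -0.317  0.015]
btn [0.587 0.401 0.15 ]
```

View pics/crop2.png

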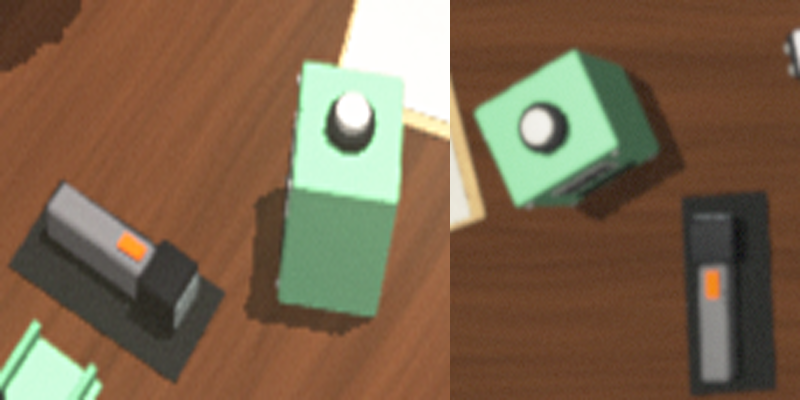

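View pics/crop1.png

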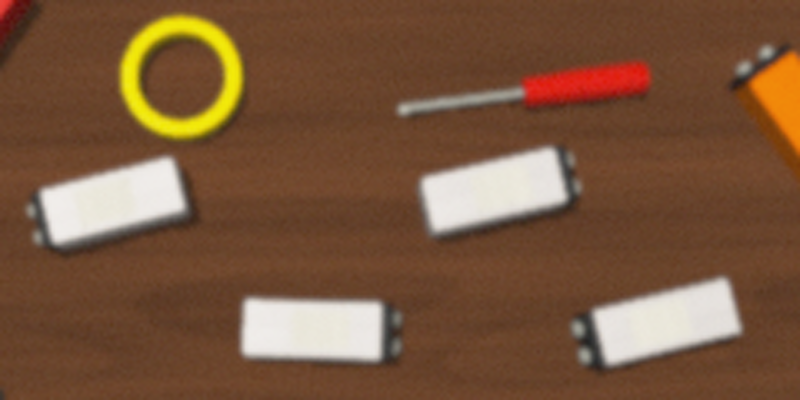

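```bash
cat >> h.py <<'E'
from scipy.spatial.transform import Rotation as Ro
def plan(x,y,z,yaw,s=None,flip=True):
    "delta (cm, tool axes) and twist (deg) to reach world xyz (m) with jaw axis at yaw deg"
    s=s or get_state(); q=s['orientation']; R=Ro.from_quat([q[1],q[2],q[3],q[0]]).as_matrix()
    d=R.T@(np.array([x,y,z])-s['tcp_pos'])*100
    cur=np.degrees(np.arctan2(R[1,1],R[0,1])); dy=yaw-cur
    if flip: dy=(dy+90)%180-90
    print('tcp',s['tcp_pos'].round(4),'yaw',cur.round(1),'tilt',np.degrees(np.arccos(-R[2,2])).round(2),'gap',round(s['finger_gap']*1000,1),'t',round(s['clock'],2),'| delta',d.round(2),'twist',round(-dy,1),'j6',s['joint_pos'][5].round(2))
E
python3 - <<'E'
from m import *
im,hsv=load('top0.png')
H=hsv[...,0]; g=(H>55)&(H<90)&(hsv[...,1]>40)&(hsv[...,2]>90)
P=[];Q=[];
for c in range(265,432,3):
    r=np.where(g[260:330,c])[0]+260
    P.append(ray('top',(c,r.min()-.5),.022,i)[:2]);Q.append(ray('top',(c,r.max()+.5),.022,i)[:2])
for X in (P,Q):
    X=np.array(X); f=np.polyfit(X[:,1],X[:,0],1); print('x at y=-.082',np.polyval(f,-.082).round(4),'slope deg',np.degrees(f[0]).round(2), 'res',np.std(X[:,0]-np.polyval(f,X[:,1])).round(4))
for r in (285,295,305):
    c=np.where(g[r,245:450])[0]+245; print(r,ray('top',(c.min()-.5,r),.01,i)[1],ray('top',(c.max()+.5,r),.01,i)[1])
plan(.571,-.087,.23,-2.4)
E
```

```text
x at y=-.082 0.4806 slope deg -1.48 res 0.0009
x at y=-.082 0.3937 slope deg -1.46 res 0.0008
285 0.16031147951674773 -0.3202995696230465
295 0.15775144678533534 -0.3196882963003464
305 0.157863865984056 -0.32434289002550193
tcp [0.2459 0.5198 0.2314] yaw 64.7 tilt 0.01 gap 85.6 t 1.1 | delta [-55.34 -40.95   0.13] twist 67.1 j6 1.43
```

Emit:
{"op": "play_rows", "data": {
  "moves": [
    {"claw": 8.5,"delta_pos": [-55.3,-41,0.1],"twist": 67},
    {"claw": 8.5,"delta_pos": [-55.3,-41,0.1],"twist": 67},
    {"claw": 8.5,"delta_pos": [-55.3,-41,0.1],"twist": 67},
    {"claw": 8.5,"delta_pos": [-55.3,-41,0.1],"twist": 67},
    {"claw": 8.5,"delta_pos": [-55.3,-41,0.1],"twist": 67},
    {"claw": 8.5,"delta_pos": [-55.3,-41,0.1],"twist": 67},
    {"claw": 8.5,"delta_pos": [-55.3,-41,0.1],"twist": 67},
    {"claw": 8.5,"delta_pos": [-55.3,-41,0.1],"twist": 67},
    {"claw": 8.5,"delta_pos": [-55.3,-41,0.1],"twist": 67},
    {"claw": 8.5,"delta_pos": [-55.3,-41,0.1],"twist": 67},
    {"claw": 8.5,"delta_pos": [-55.3,-41,0.1],"twist": 67},
    {"claw": 8.5,"delta_pos": [-55.3,-41,0.1],"twist": 67}
  ],
  "force": 20
}}

```text
clock: 2.6
tcp_pos: [0.5721, -0.0914, 0.2293]
orientation: [0.0, 0.723, 0.691, -0.0]
wrist_force: [-0.6, 1.1, -0.1]
finger_gap: 0.0852
```

```bash
python3 - <<'E'
from h import *
plan(.571,-.087,.003,-2.4)
i=imaging.camera_info('wrist');T=np.array(i['world_to_cam']);print(-T[:3,:3].T@T[:3,3],T[2,:3])
im=snap('wrist','w1.png')
for p in [(.571,-.087,.044),(.573,-.045,.044),(.571,-.107,.04)]: print(proj('wrist',p,i))
E
```

```text
tcp [ 0.5721 -0.0914  0.2293] yaw -2.6 tilt 0.04 gap 85.2 t 2.6 | delta [ 0.44 -0.14 22.63] twist -0.2 j6 1.32
[ 0.57484337 -0.01109599  0.37123179] [-0.01388055 -0.31481667 -0.949051  ]
[321.06801053 199.81164863]
[321.13798039 147.86590605]
[322.16175237 221.75188198]
```

View pics/w1.png

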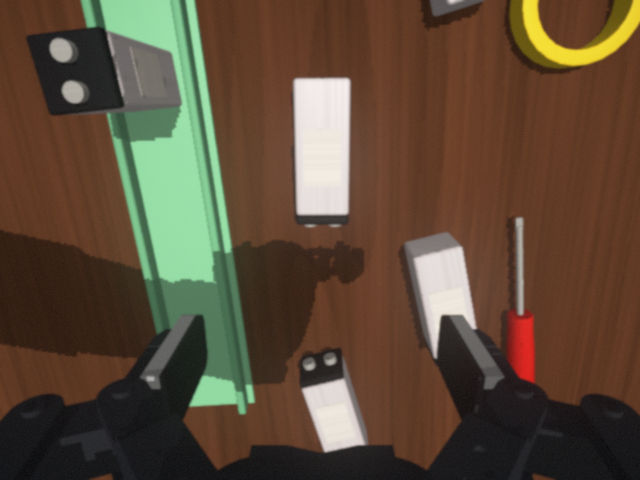

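The wrist picture shows cell B at columns 294-350, from row 78 (underside) to about row 217 (black end), and clear of its neighbours. I check the ends, then grip.

```bash
python3 - <<'E'
from h import *
for uv in [(322,78),(322,215),(322,222)]: print(ray('wrist',uv,.044).round(4))
E
```

```text
[0.5745 0.0088 0.044 ]
[ 0.5698 -0.0978  0.044 ]
[ 0.5696 -0.1038  0.044 ]
```

Emit:
{"op": "play_rows", "data": {
  "moves": [
    {"claw": 8.5,"delta_pos": [0.4,-0.1,6],"twist": 0},
    {"claw": 8.5,"delta_pos": [0.4,-0.1,12],"twist": 0},
    {"claw": 8.5,"delta_pos": [0.4,-0.1,18],"twist": 0},
    {"claw": 8.5,"delta_pos": [0.4,-0.1,22.4],"twist": 0},
    {"claw": 8.5,"delta_pos": [0.4,-0.1,22.4],"twist": 0},
    {"claw": 4.2,"delta_pos": [0.4,-0.1,22.4],"twist": 0},
    {"claw": 4.2,"delta_pos": [0.4,-0.1,22.4],"twist": 0},
    {"claw": 4.2,"delta_pos": [0.4,-0.1,22.4],"twist": 0},
    {"claw": 4.2,"delta_pos": [0.4,-0.1,22.4],"twist": 0},
    {"claw": 4.2,"delta_pos": [0.4,-0.1,22.4],"twist": 0}
  ],
  "force": 20
}}

```text
clock: 3.9
tcp_pos: [0.5718, -0.0835, 0.009]
orientation: [0.002, 0.721, 0.693, 0.002]
wrist_force: [-0.2, 0.8, 7.4]
finger_gap: 0.0441
```

Emit:
{"op": "play_rows", "data": {
  "moves": [
    {"claw": 4.2,"delta_pos": [0,0,-3],"twist": 0},
    {"claw": 4.2,"delta_pos": [0,0,-6],"twist": 0},
    {"claw": 4.2,"delta_pos": [0,0,-9],"twist": 0},
    {"claw": 4.2,"delta_pos": [0,0,-12],"twist": 0},
    {"claw": 4.2,"delta_pos": [0,0,-12],"twist": 0}
  ]
}}

```text
clock: 4.53
tcp_pos: [0.5715, -0.0839, 0.1291]
orientation: [0.003, 0.721, 0.693, 0.001]
wrist_force: [0.2, -0.5, -2.8]
finger_gap: 0.0435
```

```bash
python3 - <<'E'
from h import *
plan(.571,-.087,.003,-2.4)
a=snap('wrist');b=snap('scene');t=snap('top')
cv2.imwrite('pics/w2.png',np.hstack([cv2.resize(a,(400,300)),cv2.resize(b[150:350,230:430],(300,300)),])[:,:,::-1])
E
```

```text
tcp [ 0.5715 -0.0839  0.1291] yaw -2.3 tilt 0.33 gap 43.5 t 4.53 | delta [-0.3  -0.11 12.61] twist 0.1 j6 1.33
```

View pics/w2.png

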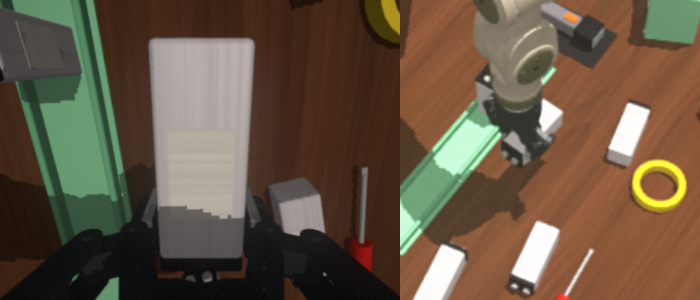

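Emit:
{"op": "play_rows", "data": {
  "moves": [
    {"claw": 4.2,"delta_pos": [0,0,4],"twist": 0},
    {"claw": 4.2,"delta_pos": [0,0,7],"twist": 0},
    {"claw": 4.35,"delta_pos": [0,0,7],"twist": 0},
    {"claw": 4.35,"delta_pos": [0,0,7],"twist": 0},
    {"claw": 4.38,"delta_pos": [0,0,7],"twist": 0},
    {"claw": 4.38,"delta_pos": [0,0,7],"twist": 0}
  ],
  "force": 20
}}

```text
clock: 5.42
tcp_pos: [0.5705, -0.0834, 0.0575]
orientation: [0.001, 0.721, 0.693, 0.001]
wrist_force: [-1.3, 0.6, -3.7]
finger_gap: 0.0437
```

```bash
cat >> h.py <<'E'
def look():
    s=get_state(); im=snap('wrist'); hsv=cv2.cvtColor(im,cv2.COLOR_RGB2HSV)
    m=((hsv[...,1]<60)&(hsv[...,2]>110)); r=[np.where(m[:,c])[0] for c in (305,320,335)]
    print('z',s['tcp_pos'][2].round(4),'F',np.round(s['wrist_force'],2),'T',np.round(s['ft_torque'],3),'gap',round(s['finger_gap']*1000,2),'white rows',[(int(x.min()),int(x.max())) if len(x) else None for x in r]); return im
E
python3 - <<'E'
from h import *
look()
E
```

```text
z 0.0575 F [-1.31  0.65 -3.71] T [-0.092 -0.03   0.01 ] gap 43.67 white rows [(61, 348), (61, 349), (61, 348)]
```

Emit:
{"op": "play_rows", "data": {
  "moves": [
    {"claw": 4.41,"delta_pos": [0,0,0],"twist": 0},
    {"claw": 4.41,"delta_pos": [0,0,0],"twist": 0},
    {"claw": 4.43,"delta_pos": [0,0,0],"twist": 0},
    {"claw": 4.43,"delta_pos": [0,0,0],"twist": 0}
  ]
}}

```text
clock: 5.98
tcp_pos: [0.5698, -0.0832, 0.0564]
orientation: [0.0, 0.721, 0.693, 0.0]
wrist_force: [-0.5, 0.4, -0.4]
finger_gap: 0.0446
```

```bash
python3 - <<'E'
from h import *
look()
E
```

```text
z 0.0564 F [-0.5   0.44 -0.44] T [ 0.033 -0.016 -0.021] gap 44.58 white rows [(76, 335), (76, 335), (76, 335)]
```

```bash
python3 - <<'E'
from h import *
a=look();b=snap('scene')
cv2.imwrite('pics/w3.png',np.hstack([cv2.resize(a,(533,400)),b[170:270,270:336].repeat(4,0).repeat(4,1)])[:,:,::-1])
E
```

```text
z 0.0564 F [-0.48 -0.29 -0.84] T [-0.015  0.017 -0.033] gap 44.19 white rows [(76, 335), (76, 335), (76, 335)]
```

View pics/w3.png

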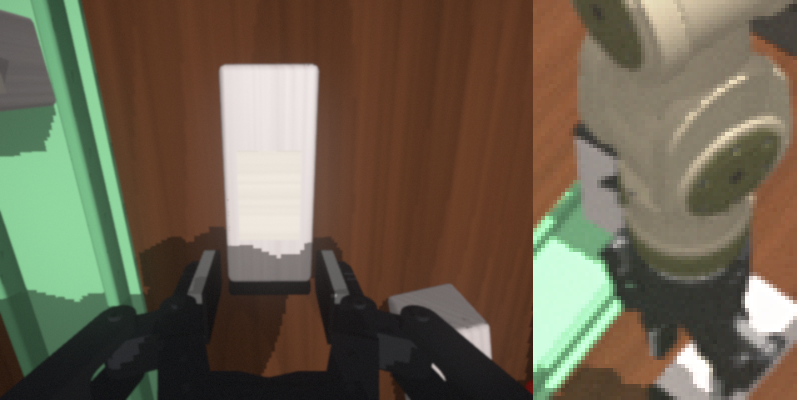

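Emit:
{"op": "play_rows", "data": {
  "moves": [
    {"claw": 6,"delta_pos": [0,0,0],"twist": 0},
    {"claw": 6,"delta_pos": [0,0,4.7],"twist": 0},
    {"claw": 6,"delta_pos": [0,0,4.7],"twist": 0},
    {"claw": 4.38,"delta_pos": [0,0,4.7],"twist": 0},
    {"claw": 4.38,"delta_pos": [0,0,4.7],"twist": 0},
    {"claw": 4.38,"delta_pos": [0,0,4.7],"twist": 0},
    {"claw": 4.4,"delta_pos": [0,0,4.7],"twist": 0},
    {"claw": 4.4,"delta_pos": [0,0,4.0],"twist": 0},
    {"claw": 4.4,"delta_pos": [0,0,3.0],"twist": 0},
    {"claw": 4.4,"delta_pos": [0,0,2],"twist": 0},
    {"claw": 4.4,"delta_pos": [0,0,1],"twist": 0},
    {"claw": 4.4,"delta_pos": [0,0,1],"twist": 0}
  ]
}}

```text
clock: 7.62
tcp_pos: [0.571, -0.0835, 0.0479]
orientation: [0.001, 0.721, 0.693, 0.001]
wrist_force: [-1.1, 0.5, -0.1]
finger_gap: 0.0437
```

```bash
python3 - <<'E'
from h import *
look()
E
```

```text
z 0.0479 F [-1.09  0.53 -0.12] T [ 0.01   0.019 -0.009] gap 43.74 white rows [(77, 348), (77, 348), (77, 348)]
```

```bash
cat >> h.py <<'E'
def rows(g,u,d=.096,k=(0,20,40,60)):
    "expected wrist rows of upper underside edge & white/black edge for cell pitched k deg, gripped at world g, terminals along u"
    i=imaging.camera_info('wrist'); u=np.array([*u,0.])
    for a in k:
        a_=np.radians(a); ax=np.cos(a_)*u+np.sin(a_)*np.array([0,0,1]); up=-np.sin(a_)*u+np.cos(a_)*np.array([0,0,1])
        print(a,[proj('wrist',np.array(g)+ax*t+up*.022,i).round(0)[1] for t in (-d,.108-d)])
E
python3 - <<'E'
from h import *
s=get_state(); t=s['tcp_pos']
print('flat on bench');rows((t[0],t[1]-.003,.022),(-.04,-1),k=(0,))
print('gripped');rows((t[0],t[1]-.003,t[2]+.019),(-.04,-1))
E
```

```text
flat on bench
0 [np.float64(62.0), np.float64(346.0)]
gripped
0 [np.float64(43.0), np.float64(426.0)]
20 [np.float64(53.0), np.float64(411.0)]
40 [np.float64(91.0), np.float64(386.0)]
60 [np.float64(139.0), np.float64(356.0)]
```

Emit:
{"op": "play_rows", "data": {
  "moves": [
    {"claw": 6,"delta_pos": [0,0,0],"twist": 0},
    {"claw": 6,"delta_pos": [0,0.1,4],"twist": 0},
    {"claw": 6,"delta_pos": [0,0.1,4],"twist": 0},
    {"claw": 4.38,"delta_pos": [0,0.1,4],"twist": 0},
    {"claw": 4.38,"delta_pos": [0,0.1,4],"twist": 0},
    {"claw": 4.38,"delta_pos": [0,0.1,4],"twist": 0},
    {"claw": 4.39,"delta_pos": [0,0.1,4],"twist": 0},
    {"claw": 4.39,"delta_pos": [0,0.1,3],"twist": 0},
    {"claw": 4.39,"delta_pos": [0,0.1,2],"twist": 0},
    {"claw": 4.39,"delta_pos": [0,0.1,1],"twist": 0},
    {"claw": 4.39,"delta_pos": [0,0.1,0],"twist": 0},
    {"claw": 4.39,"delta_pos": [0,0.1,0],"twist": 0}
  ]
}}

```text
clock: 9.18
tcp_pos: [0.5716, -0.0839, 0.0478]
orientation: [0.001, 0.721, 0.693, 0.0]
wrist_force: [-0.2, -2.2, 0.8]
finger_gap: 0.044
```

```bash
python3 - <<'E'
from h import *
look()
s=get_state(); t=s['tcp_pos']
print('flat on bench');rows((t[0],t[1]-.003,.022),(-.04,-1),k=(0,))
print('gripped');rows((t[0],t[1]-.003,t[2]+.019),(-.04,-1))
E
```

```text
z 0.0478 F [-0.15 -2.16  0.82] T [-0.304  0.016 -0.035] gap 44.0 white rows [(91, 404), (91, 405), (91, 403)]
flat on bench
0 [np.float64(62.0), np.float64(345.0)]
gripped
0 [np.float64(43.0), np.float64(427.0)]
20 [np.float64(53.0), np.float64(411.0)]
40 [np.float64(91.0), np.float64(387.0)]
60 [np.float64(139.0), np.float64(356.0)]
```

Emit:
{"op": "play_rows", "data": {
  "moves": [
    {"claw": 4.39,"delta_pos": [0.7,0,-0.5],"twist": 0},
    {"claw": 4.39,"delta_pos": [1.4,0,-1.0],"twist": 0},
    {"claw": 4.39,"delta_pos": [2.2,0,-1.4],"twist": 0},
    {"claw": 4.39,"delta_pos": [3.0,0,-1.8],"twist": 0},
    {"claw": 4.39,"delta_pos": [3.7,0,-2.1],"twist": 0},
    {"claw": 4.39,"delta_pos": [4.6,0,-2.4],"twist": 0},
    {"claw": 4.39,"delta_pos": [5.4,0,-2.6],"twist": 0},
    {"claw": 4.39,"delta_pos": [5.4,0,-2.6],"twist": 0}
  ]
}}

```text
clock: 10.22
tcp_pos: [0.5729, -0.0284, 0.0726]
orientation: [-0.0, 0.721, 0.693, 0.0]
wrist_force: [-0.7, -0.6, 1.8]
finger_gap: 0.0439
```

```bash
python3 - <<'E'
from h import *
a=look()
s=get_state(); t=s['tcp_pos']
print('gripped');rows((t[0],t[1]-.003,t[2]+.025),(-.04,-1),k=(0,30,60,75,90))
cv2.imwrite('pics/w4.png',a[:,:,::-1])
E
```

```text
z 0.0726 F [-0.68 -0.65  1.79] T [-0.041  0.188  0.017] gap 43.89 white rows [(164, 404), (163, 404), (163, 404)]
gripped
0 [np.float64(39.0), np.float64(442.0)]
30 [np.float64(68.0), np.float64(415.0)]
60 [np.float64(140.0), np.float64(369.0)]
75 [np.float64(180.0), np.float64(344.0)]
90 [np.float64(221.0), np.float64(323.0)]
```

View pics/w4.png

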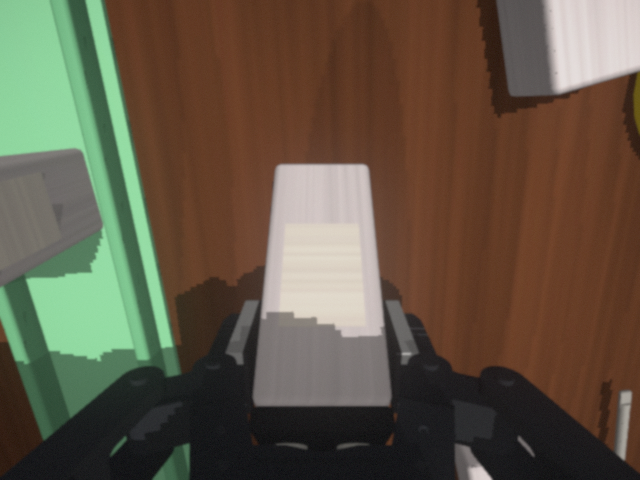

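Emit:
{"op": "play_rows", "data": {
  "moves": [
    {"claw": 4.39,"delta_pos": [0.8,0,0],"twist": 0},
    {"claw": 4.39,"delta_pos": [1.6,0,0],"twist": 0},
    {"claw": 4.39,"delta_pos": [2.4,0,0],"twist": 0},
    {"claw": 4.39,"delta_pos": [3.1,0,0],"twist": 0},
    {"claw": 4.39,"delta_pos": [3.1,0,0],"twist": 0}
  ]
}}

```text
clock: 10.9
tcp_pos: [0.574, 0.0027, 0.0719]
orientation: [-0.0, 0.721, 0.693, 0.0]
wrist_force: [0.0, 0.8, -0.3]
finger_gap: 0.0438
```

```bash
python3 - <<'E'
from h import *
a=look()
s=get_state(); t=s['tcp_pos']
for d in (.085,.096): print('gripped',d);rows((t[0],t[1]-.003,t[2]+.022),(-.04,-1),d=d,k=(60,75,90))
cv2.imwrite('pics/w5.png',a[:,:,::-1])
E
```

```text
z 0.0719 F [ 0.04  0.83 -0.29] T [ 0.142 -0.001 -0.004] gap 43.84 white rows [(210, 399), (210, 399), (210, 399)]
gripped 0.085
60 [np.float64(154.0), np.float64(401.0)]
75 [np.float64(189.0), np.float64(370.0)]
90 [np.float64(225.0), np.float64(338.0)]
gripped 0.096
60 [np.float64(140.0), np.float64(362.0)]
75 [np.float64(179.0), np.float64(339.0)]
90 [np.float64(220.0), np.float64(318.0)]
```

Emit:
{"op": "play_rows", "data": {
  "moves": [
    {"claw": 4.2,"delta_pos": [0,0,0],"twist": 0},
    {"claw": 4.2,"delta_pos": [0,0,0],"twist": 0},
    {"claw": 4.2,"delta_pos": [0,0,-3],"twist": 0},
    {"claw": 4.2,"delta_pos": [0,0,-6],"twist": 0},
    {"claw": 4.2,"delta_pos": [-4,0,-6],"twist": 0},
    {"claw": 4.2,"delta_pos": [-8.5,0,-6],"twist": 0},
    {"claw": 4.2,"delta_pos": [-8.5,0,-6],"twist": 0}
  ],
  "force": 20
}}

```text
clock: 11.82
tcp_pos: [0.5701, -0.0865, 0.1317]
orientation: [0.0, 0.723, 0.691, -0.001]
wrist_force: [0.1, 0.0, -4.1]
finger_gap: 0.0437
```

```bash
python3 - <<'E'
from h import *
look()
plan(.4371,-.082,.13,1.5)
a=look();cv2.imwrite('pics/w6.png',a[:,:,::-1])
E
```

```text
z 0.1317 F [ 0.11  0.03 -4.11] T [ 0.106 -0.006  0.032] gap 43.71 white rows [(210, 398), (210, 398), (210, 398)]
tcp [ 0.57   -0.0849  0.1316] yaw -2.5 tilt 0.08 gap 43.6 t 11.88 | delta [ -0.29 -13.29   0.18] twist -4.0 j6 1.33
z 0.1316 F [-0.69  0.85 -4.09] T [0.102 0.017 0.004] gap 43.63 white rows [(210, 398), (210, 398), (210, 398)]
```

View pics/w6.png

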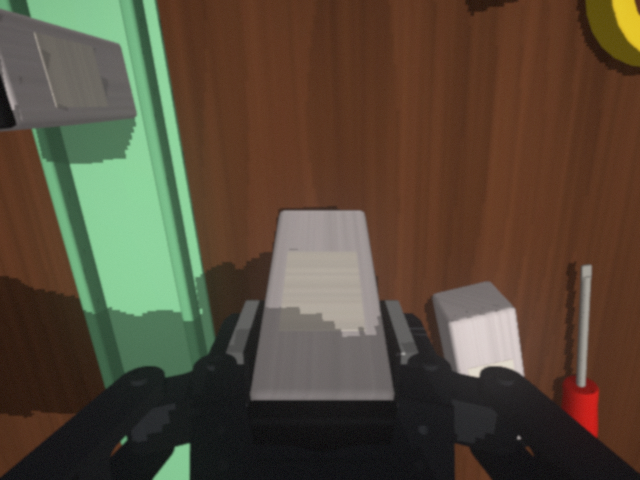

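Emit:
{"op": "play_rows", "data": {
  "moves": [
    {"claw": 4.2,"delta_pos": [-0.3,-6,0],"twist": -4},
    {"claw": 4.2,"delta_pos": [-0.3,-11,0],"twist": -4},
    {"claw": 4.2,"delta_pos": [-0.3,-13.3,0],"twist": -4},
    {"claw": 4.2,"delta_pos": [-0.3,-13.3,0],"twist": -4},
    {"claw": 4.2,"delta_pos": [-0.3,-13.3,0],"twist": -4}
  ]
}}

```text
clock: 12.55
tcp_pos: [0.4387, -0.0807, 0.1326]
orientation: [0.001, 0.696, 0.718, 0.0]
wrist_force: [0.6, 0.1, -3.2]
finger_gap: 0.0437
```

```bash
python3 - <<'E'
from h import *
plan(.4371,-.082,.078,1.5)
i=imaging.camera_info('wrist'); a=look(); cv2.imwrite('pics/w7.png',a[:,:,::-1])
g=cv2.cvtColor(a,cv2.COLOR_RGB2HSV)
for y in (.0,-.04):  # lane floor edges profile
    print([proj('wrist',(.4371-.025*y+dx,y,.022),i).round(0).tolist() for dx in (-.038,-.030,.03,.038)])
E
```

```text
tcp [ 0.4387 -0.0807  0.1326] yaw 1.7 tilt 0.1 gap 43.7 t 12.55 | delta [-0.12 -0.18  5.46] twist 0.2 j6 1.18
z 0.1326 F [ 0.59  0.07 -3.19] T [ 0.057 -0.001  0.001] gap 43.69 white rows [(8, 399), (8, 399), (209, 399)]
[[260.0, 100.0], [273.0, 101.0], [375.0, 104.0], [388.0, 104.0]]
[[263.0, 168.0], [275.0, 169.0], [372.0, 171.0], [385.0, 172.0]]
```

View pics/w7.png

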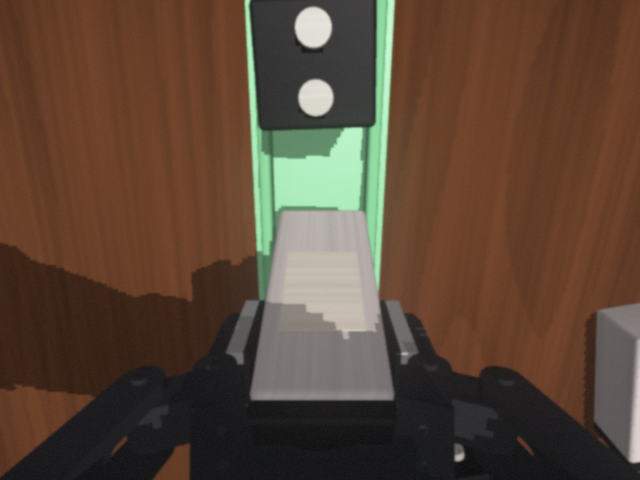

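Emit:
{"op": "play_rows", "data": {
  "moves": [
    {"claw": 4.2,"delta_pos": [-0.1,-0.2,2],"twist": 0},
    {"claw": 4.2,"delta_pos": [-0.1,-0.2,4],"twist": 0},
    {"claw": 4.2,"delta_pos": [-0.1,-0.2,5.2],"twist": 0},
    {"claw": 4.2,"delta_pos": [-0.1,-0.2,5.4],"twist": 0},
    {"claw": 4.2,"delta_pos": [-0.1,-0.2,5.4],"twist": 0}
  ]
}}

```text
clock: 13.22
tcp_pos: [0.4362, -0.0821, 0.0786]
orientation: [0.0, 0.697, 0.717, 0.0]
wrist_force: [-0.2, -0.6, -4.4]
finger_gap: 0.0438
```

Emit:
{"op": "play_rows", "data": {
  "moves": [
    {"claw": 4.2,"delta_pos": [0,0,0.2],"twist": 0},
    {"claw": 4.2,"delta_pos": [0,0,0.2],"twist": 0}
  ]
}}

```text
clock: 13.48
tcp_pos: [0.4359, -0.082, 0.0766]
orientation: [0.0, 0.697, 0.717, 0.0]
wrist_force: [0.4, 0.1, -3.2]
finger_gap: 0.0437
```

Still carried. Lower a bit more, then release softly.

Emit:
{"op": "play_rows", "data": {
  "moves": [
    {"claw": 4.2,"delta_pos": [0,0,0.15],"twist": 0},
    {"claw": 4.2,"delta_pos": [0,0,0.3],"twist": 0},
    {"claw": 4.2,"delta_pos": [0,0,0.3],"twist": 0}
  ]
}}

```text
clock: 13.85
tcp_pos: [0.4364, -0.0821, 0.0756]
orientation: [0.001, 0.697, 0.717, 0.001]
wrist_force: [-5.2, 2.7, 17.3]
finger_gap: 0.0437
```

Emit:
{"op": "play_rows", "data": {
  "moves": [
    {"claw": 4.2,"delta_pos": [0,0,-0.2],"twist": 0},
    {"claw": 4.39,"delta_pos": [0,0,-0.2],"twist": 0},
    {"claw": 4.42,"delta_pos": [0,0,-0.2],"twist": 0},
    {"claw": 4.6,"delta_pos": [0,0,-0.2],"twist": 0},
    {"claw": 6.5,"delta_pos": [0,0,-0.2],"twist": 0},
    {"claw": 8.5,"delta_pos": [0,0,-0.2],"twist": 0},
    {"claw": 8.5,"delta_pos": [0,0,-0.2],"twist": 0},
    {"claw": 8.5,"delta_pos": [0,0,-5],"twist": 0},
    {"claw": 8.5,"delta_pos": [0,0,-11],"twist": 0},
    {"claw": 8.5,"delta_pos": [0,0,-15],"twist": 0},
    {"claw": 8.5,"delta_pos": [0,0,-15],"twist": 0}
  ]
}}

```text
clock: 15.22
tcp_pos: [0.4378, -0.0827, 0.2267]
orientation: [0.003, 0.697, 0.717, 0.001]
wrist_force: [-0.1, 0.4, -0.1]
finger_gap: 0.0854
```

```bash
python3 - <<'E'
from h import *
# D: white centre (575.8,-320.5), long 102.9, terminals +y  -> u
for n,c,th in [('D',(.5758,-.3205),102.9),('A',(.6757,.1092),103.8),('C',(.6799,-.1877),282.7)]:
    u=np.array([np.cos(np.radians(th)),np.sin(np.radians(th))]); g=np.array(c)+.042*u; print(n,g.round(4)); plan(g[0],g[1],.22,th-90)
b=snap('top');w=snap('wrist')
cv2.imwrite('pics/t8.png',np.hstack([cv2.resize(b[260:330,230:450],(440,280)),cv2.resize(w,(320,280))])[:,:,::-1])
E
```

```text
D [ 0.5664 -0.2796]
tcp [ 0.4378 -0.0827  0.2267] yaw 1.7 tilt 0.4 gap 85.4 t 15.22 | delta [-20.05  12.27   0.8 ] twist -11.2 j6 1.17
A [0.6657 0.15  ]
tcp [ 0.4378 -0.0827  0.2267] yaw 1.7 tilt 0.4 gap 85.4 t 15.22 | delta [22.59 23.46  0.76] twist -12.1 j6 1.17
C [ 0.6891 -0.2287]
tcp [ 0.4378 -0.0827  0.2267] yaw 1.7 tilt 0.4 gap 85.4 t 15.22 | delta [-15.33  24.69   0.87] twist -11.0 j6 1.17
```

View pics/t8.png

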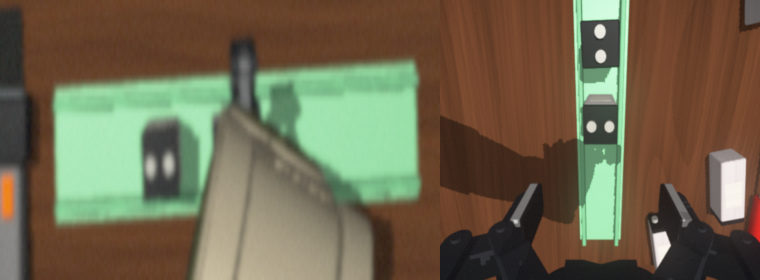

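Emit:
{"op": "play_rows", "data": {
  "moves": [
    {"claw": 6.2,"delta_pos": [-15.3,24.7,0.7],"twist": -11},
    {"claw": 6.2,"delta_pos": [-15.3,24.7,0.7],"twist": -11},
    {"claw": 6.2,"delta_pos": [-15.3,24.7,0.7],"twist": -11},
    {"claw": 6.2,"delta_pos": [-15.3,24.7,0.7],"twist": -11},
    {"claw": 6.2,"delta_pos": [-15.3,24.7,0.7],"twist": -11},
    {"claw": 6.2,"delta_pos": [-15.3,24.7,0.7],"twist": -11},
    {"claw": 6.2,"delta_pos": [-15.3,24.7,0.7],"twist": -11},
    {"claw": 6.2,"delta_pos": [-15.3,24.7,0.7],"twist": -11}
  ]
}}

```text
clock: 16.32
tcp_pos: [0.686, -0.2267, 0.2166]
orientation: [-0.0, 0.624, 0.781, 0.0]
wrist_force: [0.5, 0.7, 0.3]
finger_gap: 0.062
```

```bash
cat >> h.py <<'E'
def meas(guess,fn=None):
    "white top face of lying cell near guess -> under-side end, black end, dir (wrist camera)"
    im=snap('wrist',fn); i=imaging.camera_info('wrist'); hsv=cv2.cvtColor(im,cv2.COLOR_RGB2HSV)
    m=((hsv[...,1]<60)&(hsv[...,2]>130)).astype(np.uint8); n,lab=cv2.connectedComponents(m)
    u,v=proj('wrist',(*guess,.044),i).astype(int); k=lab[v,u]
    if k==0: print('miss',u,v); return
    pts=np.argwhere(lab==k)[:,::-1]; h=cv2.convexHull(pts.astype(np.int32))[:,0]
    w=np.array([ray('wrist',p,.044,i)[:2] for p in h],np.float32)*1000
    c,s,a=cv2.minAreaRect(w); e=cv2.boxPoints((c,s,a)); e1=e[1]-e[0];e2=e[2]-e[1]; L=e1 if np.hypot(*e1)>np.hypot(*e2) else e2
    print('px',pts.min(0),pts.max(0),'centre',np.round(c,1),'size',np.round(s,1),'dir',np.degrees(np.arctan2(L[1],L[0]))%180)
E
python3 - <<'E'
from h import *
plan(.6891,-.2287,.005,12.7)
meas((.6799,-.1877),'c1.png')
E
```

```text
tcp [ 0.686  -0.2267  0.2166] yaw 12.7 tilt 0.04 gap 62.0 t 16.32 | delta [-0.27  0.26 21.16] twist 0.0 j6 0.92
px [297  88] [357 228] centre [ 680.8 -189.7] size [ 44.4 106.9] dir 102.56506
```

Emit:
{"op": "play_rows", "data": {
  "moves": [
    {"claw": 6.2,"delta_pos": [-0.5,0.3,6],"twist": 0},
    {"claw": 6.2,"delta_pos": [-0.5,0.3,12],"twist": 0},
    {"claw": 6.2,"delta_pos": [-0.5,0.3,18],"twist": 0},
    {"claw": 6.2,"delta_pos": [-0.5,0.3,20.8],"twist": 0},
    {"claw": 6.2,"delta_pos": [-0.5,0.3,20.8],"twist": 0},
    {"claw": 4.38,"delta_pos": [-0.5,0.3,20.8],"twist": 0},
    {"claw": 4.38,"delta_pos": [-0.5,0.3,20.8],"twist": 0},
    {"claw": 4.38,"delta_pos": [-0.5,0.3,20.8],"twist": 0},
    {"claw": 4.38,"delta_pos": [-0.5,0.3,20.8],"twist": 0},
    {"claw": 4.39,"delta_pos": [-0.5,0.3,20.8],"twist": 0},
    {"claw": 4.39,"delta_pos": [-0.5,0.3,20.0],"twist": 0},
    {"claw": 4.39,"delta_pos": [-0.5,0.3,19],"twist": 0}
  ]
}}

```text
clock: 17.88
tcp_pos: [0.6908, -0.2316, 0.0265]
orientation: [-0.0, 0.625, 0.781, 0.0]
wrist_force: [-1.2, -0.0, -3.3]
finger_gap: 0.044
```

Emit:
{"op": "play_rows", "data": {
  "moves": [
    {"claw": 4.39,"delta_pos": [0,0,-1],"twist": 0},
    {"claw": 4.39,"delta_pos": [0,0,-2],"twist": 0},
    {"claw": 4.39,"delta_pos": [0,0,-2],"twist": 0}
  ]
}}

```text
clock: 18.25
tcp_pos: [0.6921, -0.2326, 0.0479]
orientation: [0.001, 0.625, 0.781, 0.0]
wrist_force: [-0.0, -2.4, 0.3]
finger_gap: 0.0438
```

```bash
cat >> h.py <<'E'
def pitch(th,ds=(.085,.096)):
    look(); t=get_state()['tcp_pos']; u=np.array([np.cos(np.radians(th)),np.sin(np.radians(th))])
    for d in ds: print('d',d); rows((t[0]+.003*u[0],t[1]+.003*u[1],t[2]+.022),u,d=d,k=(0,20,40,60,80))
    print('flat'); rows((t[0],t[1],.022),u,k=(0,))
E
python3 - <<'E'
from h import *
pitch(282.6)
E
```

```text
z 0.0479 F [-0.01 -2.36  0.31] T [-0.33  -0.027 -0.005] gap 43.79 white rows [(59, 374), (59, 374), (59, 374)]
d 0.085
0 [np.float64(96.0), np.float64(463.0)]
20 [np.float64(89.0), np.float64(458.0)]
40 [np.float64(115.0), np.float64(437.0)]
60 [np.float64(155.0), np.float64(403.0)]
80 [np.float64(201.0), np.float64(360.0)]
d 0.096
0 [np.float64(43.0), np.float64(435.0)]
20 [np.float64(53.0), np.float64(420.0)]
40 [np.float64(91.0), np.float64(394.0)]
60 [np.float64(140.0), np.float64(363.0)]
80 [np.float64(193.0), np.float64(332.0)]
flat
0 [np.float64(53.0), np.float64(339.0)]
```

Emit:
{"op": "play_rows", "data": {
  "moves": [
    {"claw": 4.39,"delta_pos": [0.6,0,-0.7],"twist": 0},
    {"claw": 4.39,"delta_pos": [1.2,0,-1.2],"twist": 0},
    {"claw": 4.39,"delta_pos": [1.9,0,-1.6],"twist": 0},
    {"claw": 4.39,"delta_pos": [2.6,0,-2.0],"twist": 0},
    {"claw": 4.39,"delta_pos": [3.4,0,-2.3],"twist": 0},
    {"claw": 4.39,"delta_pos": [4.2,0,-2.4],"twist": 0},
    {"claw": 4.39,"delta_pos": [5,0,-2.5],"twist": 0},
    {"claw": 4.39,"delta_pos": [5.8,0,-2.5],"twist": 0},
    {"claw": 4.39,"delta_pos": [5.8,0,-2.5],"twist": 0}
  ]
}}

```text
clock: 19.42
tcp_pos: [0.6786, -0.1742, 0.0716]
orientation: [0.0, 0.624, 0.781, 0.0]
wrist_force: [1.0, -1.1, 2.3]
finger_gap: 0.0444
```

```bash
python3 - <<'E'
from h import *
pitch(282.6)
E
```

```text
z 0.0716 F [ 0.98 -1.13  2.29] T [-0.242 -0.268 -0.039] gap 44.42 white rows [(145, 400), (144, 400), (145, 400)]
d 0.085
0 [np.float64(96.0), np.float64(463.0)]
20 [np.float64(89.0), np.float64(458.0)]
40 [np.float64(115.0), np.float64(437.0)]
60 [np.float64(155.0), np.float64(402.0)]
80 [np.float64(201.0), np.float64(360.0)]
d 0.096
0 [np.float64(43.0), np.float64(434.0)]
20 [np.float64(53.0), np.float64(419.0)]
40 [np.float64(91.0), np.float64(394.0)]
60 [np.float64(140.0), np.float64(363.0)]
80 [np.float64(193.0), np.float64(332.0)]
flat
0 [np.float64(60.0), np.float64(311.0)]
```

Emit:
{"op": "play_rows", "data": {
  "moves": [
    {"claw": 4.39,"delta_pos": [0.8,0,-0.1],"twist": 0},
    {"claw": 4.39,"delta_pos": [1.6,0,-0.1],"twist": 0},
    {"claw": 4.39,"delta_pos": [2.4,0,-0.1],"twist": 0},
    {"claw": 4.39,"delta_pos": [3.2,0,0],"twist": 0},
    {"claw": 4.39,"delta_pos": [4.0,0,0],"twist": 0},
    {"claw": 4.39,"delta_pos": [4.6,0,0],"twist": 0},
    {"claw": 4.2,"delta_pos": [4.6,0,0],"twist": 0},
    {"claw": 4.2,"delta_pos": [4.6,0,0],"twist": 0},
    {"claw": 4.2,"delta_pos": [4.6,0,-3],"twist": 0},
    {"claw": 4.2,"delta_pos": [4.6,0,-6],"twist": 0},
    {"claw": 4.2,"delta_pos": [4.6,0,-6],"twist": 0}
  ]
}}

```text
clock: 20.85
tcp_pos: [0.6691, -0.1312, 0.1327]
orientation: [0.001, 0.625, 0.781, 0.0]
wrist_force: [0.6, -0.8, -3.2]
finger_gap: 0.0437
```

```bash
python3 - <<'E'
from h import *
pitch(282.6)
plan(.4388,-.176,.13,1.5)
E
```

```text
z 0.1327 F [ 0.6  -0.85 -3.25] T [-0.006 -0.032 -0.023] gap 43.7 white rows [(214, 404), (214, 404), (214, 404)]
d 0.085
0 [np.float64(96.0), np.float64(463.0)]
20 [np.float64(89.0), np.float64(458.0)]
40 [np.float64(115.0), np.float64(437.0)]
60 [np.float64(155.0), np.float64(402.0)]
80 [np.float64(201.0), np.float64(360.0)]
d 0.096
0 [np.float64(43.0), np.float64(435.0)]
20 [np.float64(53.0), np.float64(420.0)]
40 [np.float64(91.0), np.float64(394.0)]
60 [np.float64(140.0), np.float64(363.0)]
80 [np.float64(193.0), np.float64(332.0)]
flat
0 [np.float64(72.0), np.float64(263.0)]
tcp [ 0.6682 -0.1309  0.1309] yaw 12.7 tilt 0.02 gap 44.0 t 20.9 | delta [  0.62 -23.37   0.09] twist 11.2 j6 1.04
```

Emit:
{"op": "play_rows", "data": {
  "moves": [
    {"claw": 4.2,"delta_pos": [0.6,-6,0],"twist": 11.2},
    {"claw": 4.2,"delta_pos": [0.6,-12,0],"twist": 11.2},
    {"claw": 4.2,"delta_pos": [0.6,-18,0],"twist": 11.2},
    {"claw": 4.2,"delta_pos": [0.6,-23.4,0],"twist": 11.2},
    {"claw": 4.2,"delta_pos": [0.6,-23.4,0],"twist": 11.2},
    {"claw": 4.2,"delta_pos": [0.6,-23.4,0],"twist": 11.2}
  ]
}}

```text
clock: 21.65
tcp_pos: [0.4379, -0.1759, 0.1302]
orientation: [-0.001, 0.698, 0.716, -0.0]
wrist_force: [0.4, -0.3, -3.7]
finger_gap: 0.0438
```

```bash
python3 - <<'E'
from h import *
plan(.4388,-.176,.077,1.5)
E
```

```text
tcp [ 0.4379 -0.1759  0.1302] yaw 1.4 tilt 0.08 gap 43.8 t 21.65 | delta [-0.02  0.09  5.32] twist -0.1 j6 0.99
```

Emit:
{"op": "play_rows", "data": {
  "moves": [
    {"claw": 4.2,"delta_pos": [0,0.1,2],"twist": 0},
    {"claw": 4.2,"delta_pos": [0,0.1,4],"twist": 0},
    {"claw": 4.2,"delta_pos": [0,0.1,5.1],"twist": 0},
    {"claw": 4.2,"delta_pos": [0,0.1,5.4],"twist": 0},
    {"claw": 4.2,"delta_pos": [0,0.1,5.4],"twist": 0}
  ]
}}

```text
clock: 22.28
tcp_pos: [0.44, -0.1759, 0.0773]
orientation: [0.0, 0.698, 0.716, 0.0]
wrist_force: [-0.5, -0.6, -2.9]
finger_gap: 0.0437
```

Emit:
{"op": "play_rows", "data": {
  "moves": [
    {"claw": 4.2,"delta_pos": [0,0,0.15],"twist": 0},
    {"claw": 4.2,"delta_pos": [0,0,0.15],"twist": 0}
  ]
}}

```text
clock: 22.52
tcp_pos: [0.4399, -0.1761, 0.0762]
orientation: [0.0, 0.698, 0.716, 0.0]
wrist_force: [0.5, 0.5, -2.6]
finger_gap: 0.0439
```

Emit:
{"op": "play_rows", "data": {
  "moves": [
    {"claw": 4.2,"delta_pos": [0,0,0.15],"twist": 0},
    {"claw": 4.2,"delta_pos": [0,0,0.15],"twist": 0}
  ]
}}

```text
clock: 22.78
tcp_pos: [0.4399, -0.1761, 0.0746]
orientation: [0.0, 0.698, 0.716, 0.0]
wrist_force: [0.0, 0.0, -1.9]
finger_gap: 0.0437
```

Emit:
{"op": "play_rows", "data": {
  "moves": [
    {"claw": 4.39,"delta_pos": [0,0,0],"twist": 0},
    {"claw": 4.42,"delta_pos": [0,0,0],"twist": 0},
    {"claw": 4.6,"delta_pos": [0,0,0],"twist": 0},
    {"claw": 6.5,"delta_pos": [0,0,0],"twist": 0},
    {"claw": 8.5,"delta_pos": [0,0,0],"twist": 0},
    {"claw": 8.5,"delta_pos": [0,0,0],"twist": 0},
    {"claw": 8.5,"delta_pos": [0,0,-5],"twist": 0},
    {"claw": 8.5,"delta_pos": [0,0,-11],"twist": 0},
    {"claw": 8.5,"delta_pos": [0,0,-15],"twist": 0},
    {"claw": 8.5,"delta_pos": [0,0,-15],"twist": 0}
  ]
}}

```text
clock: 24.02
tcp_pos: [0.4416, -0.177, 0.2278]
orientation: [0.003, 0.698, 0.716, 0.001]
wrist_force: [0.4, 0.2, 0.1]
finger_gap: 0.085
```

```bash
python3 - <<'E'
from h import *
plan(.5664,-.2796,.22,192.9,flip=False)
for d in spotter.spot_in('wrist','stander1')[:1]: pass
w=snap('wrist'); 
print([(round(d['conf'],2),np.round(d['extent']).tolist()) for q in ('stander1',) for d in spotter.spot_in('wrist',q)])
cv2.imwrite('pics/c9.png',w[:,:,::-1])
E
```

```text
tcp [ 0.4416 -0.177   0.2278] yaw 1.5 tilt 0.41 gap 85.0 t 24.02 | delta [-10.57  12.2    0.89] twist -191.4 j6 0.99
[]
```

Emit:
{"op": "play_rows", "data": {
  "moves": [
    {"claw": 6.2,"delta_pos": [-2,2,0.5],"twist": -10},
    {"claw": 6.2,"delta_pos": [-4,4,0.5],"twist": -20},
    {"claw": 6.2,"delta_pos": [-6,6,0.5],"twist": -30},
    {"claw": 6.2,"delta_pos": [-8,8,0.5],"twist": -40},
    {"claw": 6.2,"delta_pos": [-10,10,0.5],"twist": -50},
    {"claw": 6.2,"delta_pos": [-10.6,12.2,0.5],"twist": -60},
    {"claw": 6.2,"delta_pos": [-10.6,12.2,0.5],"twist": -70},
    {"claw": 6.2,"delta_pos": [-10.6,12.2,0.5],"twist": -80},
    {"claw": 6.2,"delta_pos": [-10.6,12.2,0.5],"twist": -90},
    {"claw": 6.2,"delta_pos": [-10.6,12.2,0.5],"twist": -100},
    {"claw": 6.2,"delta_pos": [-10.6,12.2,0.5],"twist": -110},
    {"claw": 6.2,"delta_pos": [-10.6,12.2,0.5],"twist": -120}
  ]
}}

```text
clock: 25.68
tcp_pos: [0.5634, -0.2781, 0.2167]
orientation: [-0.001, -0.274, 0.962, 0.002]
wrist_force: [-0.5, 0.1, 0.7]
finger_gap: 0.0619
```

Emit:
{"op": "play_rows", "data": {
  "moves": [
    {"claw": 6.2,"delta_pos": [0,0,0],"twist": -10},
    {"claw": 6.2,"delta_pos": [0,0,0],"twist": -20},
    {"claw": 6.2,"delta_pos": [0,0,0],"twist": -30},
    {"claw": 6.2,"delta_pos": [0,0,0],"twist": -40},
    {"claw": 6.2,"delta_pos": [0,0,0],"twist": -50},
    {"claw": 6.2,"delta_pos": [0,0,0],"twist": -60},
    {"claw": 6.2,"delta_pos": [0,0,0],"twist": -70},
    {"claw": 6.2,"delta_pos": [0,0,0],"twist": -71.4},
    {"claw": 6.2,"delta_pos": [0,0,0],"twist": -71.4}
  ]
}}

```text
clock: 26.8
tcp_pos: [0.5639, -0.2784, 0.218]
orientation: [0.0, 0.781, -0.624, -0.001]
wrist_force: [0.1, -0.1, -0.1]
finger_gap: 0.0619
```

```bash
python3 - <<'E'
from h import *
meas((.5758,-.3205),'c2.png')
plan(.5664,-.2796,.009,12.9)
E
```

```text
px [287  77] [346 219] centre [ 576.4 -322.1] size [ 44.  107.3] dir 103.09852
tcp [ 0.564  -0.2785  0.2183] yaw -167.2 tilt 0.09 gap 61.7 t 26.85 | delta [ 0.19 -0.23 20.93] twist -0.1 j6 -2.38
```

Emit:
{"op": "play_rows", "data": {
  "moves": [
    {"claw": 6.2,"delta_pos": [0.3,-0.2,6],"twist": 0},
    {"claw": 6.2,"delta_pos": [0.3,-0.2,12],"twist": 0},
    {"claw": 6.2,"delta_pos": [0.3,-0.2,18],"twist": 0},
    {"claw": 6.2,"delta_pos": [0.3,-0.2,20.9],"twist": 0},
    {"claw": 6.2,"delta_pos": [0.3,-0.2,20.9],"twist": 0},
    {"claw": 4.38,"delta_pos": [0.3,-0.2,20.9],"twist": 0},
    {"claw": 4.38,"delta_pos": [0.3,-0.2,20.9],"twist": 0},
    {"claw": 4.38,"delta_pos": [0.3,-0.2,20.9],"twist": 0},
    {"claw": 4.38,"delta_pos": [0.3,-0.2,20.9],"twist": 0},
    {"claw": 4.39,"delta_pos": [0.3,-0.2,20.9],"twist": 0},
    {"claw": 4.39,"delta_pos": [0.3,-0.2,20.0],"twist": 0},
    {"claw": 4.39,"delta_pos": [0.3,-0.2,19],"twist": 0}
  ]
}}

```text
clock: 28.35
tcp_pos: [0.5664, -0.2808, 0.0293]
orientation: [0.0, 0.782, -0.623, -0.001]
wrist_force: [-0.1, -0.8, -3.3]
finger_gap: 0.044
```

Emit:
{"op": "play_rows", "data": {
  "moves": [
    {"claw": 4.39,"delta_pos": [0,0,-1],"twist": 0},
    {"claw": 4.39,"delta_pos": [0,0,-2],"twist": 0},
    {"claw": 4.39,"delta_pos": [0,0,-2],"twist": 0}
  ]
}}

```text
clock: 28.72
tcp_pos: [0.5677, -0.2813, 0.0507]
orientation: [-0.0, 0.782, -0.623, 0.001]
wrist_force: [-0.3, 2.2, 0.7]
finger_gap: 0.044
```

```bash
python3 - <<'E'
from h import *
pitch(103.1,ds=(.096,))
E
```

```text
z 0.0507 F [-0.31  2.15  0.68] T [0.294 0.039 0.034] gap 43.99 white rows [(78, 388), (78, 388), (78, 388)]
d 0.096
0 [np.float64(47.0), np.float64(437.0)]
20 [np.float64(56.0), np.float64(422.0)]
40 [np.float64(94.0), np.float64(396.0)]
60 [np.float64(142.0), np.float64(365.0)]
80 [np.float64(194.0), np.float64(334.0)]
flat
0 [np.float64(57.0), np.float64(337.0)]
```

Emit:
{"op": "play_rows", "data": {
  "moves": [
    {"claw": 4.39,"delta_pos": [0.6,0,-0.6],"twist": 0},
    {"claw": 4.39,"delta_pos": [1.2,0,-1.1],"twist": 0},
    {"claw": 4.39,"delta_pos": [1.9,0,-1.5],"twist": 0},
    {"claw": 4.39,"delta_pos": [2.6,0,-1.8],"twist": 0},
    {"claw": 4.39,"delta_pos": [3.4,0,-2.1],"twist": 0},
    {"claw": 4.39,"delta_pos": [4.2,0,-2.2],"twist": 0},
    {"claw": 4.39,"delta_pos": [5,0,-2.3],"twist": 0},
    {"claw": 4.39,"delta_pos": [5.8,0,-2.3],"twist": 0},
    {"claw": 4.39,"delta_pos": [5.8,0,-2.3],"twist": 0}
  ]
}}

```text
clock: 29.9
tcp_pos: [0.5803, -0.3388, 0.0732]
orientation: [0.0, 0.782, -0.623, 0.001]
wrist_force: [-0.5, 1.3, 4.7]
finger_gap: 0.0439
```

```bash
python3 - <<'E'
from h import *
look()
E
```

```text
z 0.0732 F [-0.46  1.32  4.7 ] T [ 0.177  0.239 -0.057] gap 43.91 white rows [(135, 440), (136, 389), (136, 389)]
```

Emit:
{"op": "play_rows", "data": {
  "moves": [
    {"claw": 4.39,"delta_pos": [0.8,0,-0.1],"twist": 0},
    {"claw": 4.39,"delta_pos": [1.6,0,-0.2],"twist": 0},
    {"claw": 4.39,"delta_pos": [2.4,0,-0.2],"twist": 0},
    {"claw": 4.39,"delta_pos": [3.2,0,-0.1],"twist": 0},
    {"claw": 4.39,"delta_pos": [4.0,0,-0.1],"twist": 0},
    {"claw": 4.39,"delta_pos": [4.6,0,0],"twist": 0},
    {"claw": 4.39,"delta_pos": [5.1,0,0],"twist": 0},
    {"claw": 4.2,"delta_pos": [5.1,0,0],"twist": 0},
    {"claw": 4.2,"delta_pos": [5.1,0,0],"twist": 0},
    {"claw": 4.2,"delta_pos": [5.1,0,-3],"twist": 0},
    {"claw": 4.2,"delta_pos": [5.1,0,-6],"twist": 0},
    {"claw": 4.2,"delta_pos": [5.1,0,-6],"twist": 0}
  ]
}}

```text
clock: 31.45
tcp_pos: [0.5923, -0.3878, 0.1337]
orientation: [-0.0, 0.782, -0.623, 0.002]
wrist_force: [0.3, -0.9, -3.4]
finger_gap: 0.0434
```

```bash
python3 - <<'E'
from h import *
look()
plan(.4412,-.270,.13,181.5)
E
```

```text
z 0.1337 F [ 0.28 -0.86 -3.38] T [-0.023 -0.033  0.011] gap 43.39 white rows [(214, 395), (214, 395), (214, 395)]
tcp [ 0.5915 -0.3872  0.1318] yaw -167.1 tilt 0.02 gap 43.6 t 31.5 | delta [-14.78  12.03   0.17] twist 11.4 j6 -2.49
```

Emit:
{"op": "play_rows", "data": {
  "moves": [
    {"claw": 4.2,"delta_pos": [-5,4,0],"twist": 11.4},
    {"claw": 4.2,"delta_pos": [-10,8,0],"twist": 11.4},
    {"claw": 4.2,"delta_pos": [-13,10.6,0],"twist": 11.4},
    {"claw": 4.2,"delta_pos": [-14.8,12,0],"twist": 11.4},
    {"claw": 4.2,"delta_pos": [-14.8,12,0],"twist": 11.4},
    {"claw": 4.2,"delta_pos": [-14.8,12,0],"twist": 11.4}
  ]
}}

```text
clock: 32.25
tcp_pos: [0.4416, -0.2701, 0.1314]
orientation: [-0.0, 0.716, -0.698, -0.0]
wrist_force: [0.9, -0.2, -3.0]
finger_gap: 0.0438
```

```bash
python3 - <<'E'
from h import *
plan(.4412,-.270,.0755,1.5)
E
```

```text
tcp [ 0.4416 -0.2701  0.1314] yaw -178.5 tilt 0.02 gap 43.8 t 32.25 | delta [-0.01  0.04  5.59] twist -0.0 j6 -2.3
```

Emit:
{"op": "play_rows", "data": {
  "moves": [
    {"claw": 4.2,"delta_pos": [0,0,2],"twist": 0},
    {"claw": 4.2,"delta_pos": [0,0,4],"twist": 0},
    {"claw": 4.2,"delta_pos": [0,0,5.0],"twist": 0},
    {"claw": 4.2,"delta_pos": [0,0,5.3],"twist": 0},
    {"claw": 4.2,"delta_pos": [0,0,5.3],"twist": 0}
  ]
}}

```text
clock: 32.88
tcp_pos: [0.4417, -0.2702, 0.0794]
orientation: [-0.0, 0.716, -0.698, 0.0]
wrist_force: [-1.1, -0.2, -2.6]
finger_gap: 0.0436
```

Emit:
{"op": "play_rows", "data": {
  "moves": [
    {"claw": 4.2,"delta_pos": [0,0,0.15],"twist": 0},
    {"claw": 4.2,"delta_pos": [0,0,0.15],"twist": 0}
  ]
}}

```text
clock: 33.12
tcp_pos: [0.4415, -0.2701, 0.0782]
orientation: [-0.0, 0.716, -0.698, 0.0]
wrist_force: [0.6, -0.5, -2.4]
finger_gap: 0.0441
```

Emit:
{"op": "play_rows", "data": {
  "moves": [
    {"claw": 4.2,"delta_pos": [0,0,0.15],"twist": 0},
    {"claw": 4.2,"delta_pos": [0,0,0.15],"twist": 0}
  ]
}}

```text
clock: 33.38
tcp_pos: [0.4416, -0.2701, 0.0768]
orientation: [-0.0, 0.716, -0.698, 0.001]
wrist_force: [0.4, 0.8, 0.4]
finger_gap: 0.0436
```

Emit:
{"op": "play_rows", "data": {
  "moves": [
    {"claw": 4.2,"delta_pos": [0,0,0.15],"twist": 0},
    {"claw": 4.2,"delta_pos": [0,0,0.15],"twist": 0}
  ]
}}

```text
clock: 33.62
tcp_pos: [0.4418, -0.2706, 0.0765]
orientation: [0.0, 0.716, -0.698, 0.001]
wrist_force: [-2.4, 0.5, 9.1]
finger_gap: 0.0438
```

Contact. Release and go up.

Emit:
{"op": "play_rows", "data": {
  "moves": [
    {"claw": 4.39,"delta_pos": [0,0,-0.1],"twist": 0},
    {"claw": 4.42,"delta_pos": [0,0,-0.1],"twist": 0},
    {"claw": 4.6,"delta_pos": [0,0,-0.1],"twist": 0},
    {"claw": 6.5,"delta_pos": [0,0,-0.1],"twist": 0},
    {"claw": 8.5,"delta_pos": [0,0,-0.1],"twist": 0},
    {"claw": 8.5,"delta_pos": [0,0,-0.1],"twist": 0},
    {"claw": 8.5,"delta_pos": [0,0,-5],"twist": 0},
    {"claw": 8.5,"delta_pos": [0,0,-11],"twist": 0},
    {"claw": 8.5,"delta_pos": [0,0,-15],"twist": 0},
    {"claw": 8.5,"delta_pos": [0,0,-15],"twist": 0}
  ]
}}

```text
clock: 34.88
tcp_pos: [0.4431, -0.2713, 0.2286]
orientation: [-0.0, 0.716, -0.698, 0.004]
wrist_force: [0.1, 1.3, -0.1]
finger_gap: 0.0851
```

```bash
python3 - <<'E'
from h import *
plan(.6657,.150,.22,193.8,flip=True)
snap('wrist','c10.png'); snap('top','t10.png')
E
```

```text
tcp [ 0.4431 -0.2713  0.2286] yaw -178.5 tilt 0.43 gap 85.1 t 34.88 | delta [-41.54 -23.35   0.78] twist -12.3 j6 -2.3
```

Emit:
{"op": "play_rows", "data": {
  "moves": [
    {"claw": 6.2,"delta_pos": [-41.5,-23.4,0.5],"twist": -12.3},
    {"claw": 6.2,"delta_pos": [-41.5,-23.4,0.5],"twist": -12.3},
    {"claw": 6.2,"delta_pos": [-41.5,-23.4,0.5],"twist": -12.3},
    {"claw": 6.2,"delta_pos": [-41.5,-23.4,0.5],"twist": -12.3},
    {"claw": 6.2,"delta_pos": [-41.5,-23.4,0.5],"twist": -12.3},
    {"claw": 6.2,"delta_pos": [-41.5,-23.4,0.5],"twist": -12.3},
    {"claw": 6.2,"delta_pos": [-41.5,-23.4,0.5],"twist": -12.3},
    {"claw": 6.2,"delta_pos": [-41.5,-23.4,0.5],"twist": -12.3},
    {"claw": 6.2,"delta_pos": [-41.5,-23.4,0.5],"twist": -12.3},
    {"claw": 6.2,"delta_pos": [-41.5,-23.4,0.5],"twist": -12.3}
  ]
}}

```text
clock: 36.22
tcp_pos: [0.6634, 0.1506, 0.2178]
orientation: [0.001, 0.787, -0.617, -0.001]
wrist_force: [0.3, -0.8, 0.1]
finger_gap: 0.0622
```

```bash
python3 - <<'E'
from h import *
meas((.6757,.1092),'c3.png')
u=np.array([np.cos(np.radians(103.8)),np.sin(np.radians(103.8))]);print(u)
plan(.6657,.150,.009,193.8)
E
```

```text
px [286  79] [346 220] centre [676.9 107.6] size [ 44.4 106.6] dir 103.73955
[-0.23853346  0.97113428]
tcp [0.6635 0.15   0.2185] yaw -166.3 tilt 0.15 gap 61.7 t 36.27 | delta [ 0.06 -0.26 20.95] twist -0.1 j6 -1.71
```

Emit:
{"op": "play_rows", "data": {
  "moves": [
    {"claw": 6.2,"delta_pos": [0.2,-0.3,6],"twist": 0},
    {"claw": 6.2,"delta_pos": [0.2,-0.3,12],"twist": 0},
    {"claw": 6.2,"delta_pos": [0.2,-0.3,18],"twist": 0},
    {"claw": 6.2,"delta_pos": [0.2,-0.3,20.9],"twist": 0},
    {"claw": 6.2,"delta_pos": [0.2,-0.3,20.9],"twist": 0},
    {"claw": 4.38,"delta_pos": [0.2,-0.3,20.9],"twist": 0},
    {"claw": 4.38,"delta_pos": [0.2,-0.3,20.9],"twist": 0},
    {"claw": 4.38,"delta_pos": [0.2,-0.3,20.9],"twist": 0},
    {"claw": 4.38,"delta_pos": [0.2,-0.3,20.9],"twist": 0},
    {"claw": 4.39,"delta_pos": [0.2,-0.3,20.9],"twist": 0},
    {"claw": 4.39,"delta_pos": [0.2,-0.3,20.0],"twist": 0},
    {"claw": 4.39,"delta_pos": [0.2,-0.3,19],"twist": 0}
  ]
}}

```text
clock: 37.78
tcp_pos: [0.6675, 0.15, 0.0301]
orientation: [0.0, 0.787, -0.617, -0.0]
wrist_force: [-0.3, 0.2, -1.7]
finger_gap: 0.0437
```

Emit:
{"op": "play_rows", "data": {
  "moves": [
    {"claw": 4.39,"delta_pos": [0,0,-1],"twist": 0},
    {"claw": 4.39,"delta_pos": [0,0,-2],"twist": 0},
    {"claw": 4.39,"delta_pos": [0,0,-2],"twist": 0}
  ]
}}

```text
clock: 38.15
tcp_pos: [0.6687, 0.1503, 0.0514]
orientation: [-0.001, 0.787, -0.617, 0.001]
wrist_force: [-0.1, 1.4, 0.4]
finger_gap: 0.0441
```

```bash
python3 - <<'E'
from h import *
pitch(103.7,ds=(.096,))
E
```

```text
z 0.0514 F [-0.12  1.38  0.43] T [ 0.261 -0.006 -0.01 ] gap 44.12 white rows [(73, 382), (73, 382), (73, 382)]
d 0.096
0 [np.float64(47.0), np.float64(437.0)]
20 [np.float64(56.0), np.float64(422.0)]
40 [np.float64(94.0), np.float64(397.0)]
60 [np.float64(142.0), np.float64(366.0)]
80 [np.float64(194.0), np.float64(335.0)]
flat
0 [np.float64(57.0), np.float64(337.0)]
```

Emit:
{"op": "play_rows", "data": {
  "moves": [
    {"claw": 4.39,"delta_pos": [0.6,0,-0.6],"twist": 0},
    {"claw": 4.39,"delta_pos": [1.2,0,-1.1],"twist": 0},
    {"claw": 4.39,"delta_pos": [1.9,0,-1.5],"twist": 0},
    {"claw": 4.39,"delta_pos": [2.6,0,-1.8],"twist": 0},
    {"claw": 4.39,"delta_pos": [3.4,0,-2.1],"twist": 0},
    {"claw": 4.39,"delta_pos": [4.2,0,-2.3],"twist": 0},
    {"claw": 4.39,"delta_pos": [5,0,-2.4],"twist": 0},
    {"claw": 4.39,"delta_pos": [5.8,0,-2.4],"twist": 0},
    {"claw": 4.39,"delta_pos": [5.8,0,-2.4],"twist": 0}
  ]
}}

```text
clock: 39.33
tcp_pos: [0.6822, 0.0924, 0.0746]
orientation: [-0.0, 0.787, -0.617, 0.001]
wrist_force: [-1.4, 1.7, 4.4]
finger_gap: 0.0439
```

```bash
python3 - <<'E'
from h import *
look()
E
```

```text
z 0.0746 F [-1.4   1.65  4.43] T [ 0.217  0.322 -0.034] gap 43.86 white rows [(155, 398), (155, 398), (156, 398)]
```

155→213 needs about +3.9.

Emit:
{"op": "play_rows", "data": {
  "moves": [
    {"claw": 4.39,"delta_pos": [0.8,0,-0.1],"twist": 0},
    {"claw": 4.39,"delta_pos": [1.6,0,-0.1],"twist": 0},
    {"claw": 4.39,"delta_pos": [2.4,0,-0.1],"twist": 0},
    {"claw": 4.39,"delta_pos": [3.2,0,0],"twist": 0},
    {"claw": 4.39,"delta_pos": [4.0,0,0],"twist": 0},
    {"claw": 4.39,"delta_pos": [4.0,0,0],"twist": 0},
    {"claw": 4.2,"delta_pos": [4.0,0,0],"twist": 0},
    {"claw": 4.2,"delta_pos": [4.0,0,0],"twist": 0},
    {"claw": 4.2,"delta_pos": [4.0,0,-3],"twist": 0},
    {"claw": 4.2,"delta_pos": [4.0,0,-6],"twist": 0},
    {"claw": 4.2,"delta_pos": [4.0,0,-6],"twist": 0}
  ]
}}

```text
clock: 40.75
tcp_pos: [0.6927, 0.055, 0.1362]
orientation: [-0.001, 0.787, -0.617, 0.002]
wrist_force: [-0.2, 0.7, -2.9]
finger_gap: 0.0437
```

```bash
python3 - <<'E'
from h import *
look()
plan(.6,.106,.135,181.5)
plan(.4319,.106,.135,181.5)
E
```

```text
z 0.1362 F [-0.23  0.68 -2.95] T [-0.039 -0.035  0.001] gap 43.71 white rows [(215, 396), (215, 396), (215, 396)]
tcp [0.6916 0.055  0.1342] yaw -166.2 tilt 0.09 gap 43.4 t 40.8 | delta [-7.14  7.68 -0.09] twist 12.3 j6 -1.85
tcp [0.6916 0.055  0.1342] yaw -166.2 tilt 0.09 gap 43.4 t 40.8 | delta [-11.16  24.    -0.12] twist 12.3 j6 -1.85
```

Emit:
{"op": "play_rows", "data": {
  "moves": [
    {"claw": 4.2,"delta_pos": [-4,4,0],"twist": 12.3},
    {"claw": 4.2,"delta_pos": [-7.1,7.7,0],"twist": 12.3},
    {"claw": 4.2,"delta_pos": [-8.6,13,0],"twist": 12.3},
    {"claw": 4.2,"delta_pos": [-10,19,0],"twist": 12.3},
    {"claw": 4.2,"delta_pos": [-11.2,24,0],"twist": 12.3},
    {"claw": 4.2,"delta_pos": [-11.2,24,0],"twist": 12.3},
    {"claw": 4.2,"delta_pos": [-11.2,24,0],"twist": 12.3}
  ]
}}

```text
clock: 41.68
tcp_pos: [0.4312, 0.1063, 0.1331]
orientation: [-0.0, 0.716, -0.698, -0.0]
wrist_force: [0.3, -0.4, -2.8]
finger_gap: 0.0439
```

```bash
python3 - <<'E'
from h import *
plan(.4319,.106,.0795,181.5)
E
```

```text
tcp [0.4312 0.1063 0.1331] yaw -178.5 tilt 0.01 gap 43.9 t 41.67 | delta [ 0.03 -0.07  5.36] twist -0.0 j6 -1.54
```

Emit:
{"op": "play_rows", "data": {
  "moves": [
    {"claw": 4.2,"delta_pos": [0,-0.1,2],"twist": 0},
    {"claw": 4.2,"delta_pos": [0,-0.1,4],"twist": 0},
    {"claw": 4.2,"delta_pos": [0,-0.1,5.1],"twist": 0},
    {"claw": 4.2,"delta_pos": [0,-0.1,5.4],"twist": 0},
    {"claw": 4.2,"delta_pos": [0,-0.1,5.4],"twist": 0}
  ]
}}

```text
clock: 42.3
tcp_pos: [0.4329, 0.1062, 0.0799]
orientation: [-0.0, 0.716, -0.698, 0.0]
wrist_force: [-0.8, 0.5, -2.2]
finger_gap: 0.0437
```

Emit:
{"op": "play_rows", "data": {
  "moves": [
    {"claw": 4.2,"delta_pos": [0,0,0.15],"twist": 0},
    {"claw": 4.2,"delta_pos": [0,0,0.15],"twist": 0}
  ]
}}

```text
clock: 42.55
tcp_pos: [0.4328, 0.1063, 0.0787]
orientation: [-0.0, 0.716, -0.698, 0.0]
wrist_force: [0.1, -0.3, -2.6]
finger_gap: 0.0436
```

Emit:
{"op": "play_rows", "data": {
  "moves": [
    {"claw": 4.2,"delta_pos": [0,0,0.2],"twist": 0},
    {"claw": 4.2,"delta_pos": [0,0,0.2],"twist": 0}
  ]
}}

```text
clock: 42.8
tcp_pos: [0.4329, 0.1063, 0.0771]
orientation: [-0.001, 0.716, -0.698, 0.0]
wrist_force: [-1.2, 0.1, 4.5]
finger_gap: 0.0438
```

Emit:
{"op": "play_rows", "data": {
  "moves": [
    {"claw": 4.2,"delta_pos": [0,0,0.15],"twist": 0},
    {"claw": 4.2,"delta_pos": [0,0,0.15],"twist": 0}
  ]
}}

```text
clock: 43.05
tcp_pos: [0.4332, 0.1061, 0.0768]
orientation: [-0.001, 0.716, -0.698, 0.001]
wrist_force: [-5.1, -1.6, 15.2]
finger_gap: 0.0435
```

Emit:
{"op": "play_rows", "data": {
  "moves": [
    {"claw": 4.39,"delta_pos": [0,0,-0.2],"twist": 0},
    {"claw": 4.42,"delta_pos": [0,0,-0.2],"twist": 0},
    {"claw": 4.6,"delta_pos": [0,0,-0.2],"twist": 0},
    {"claw": 6.5,"delta_pos": [0,0,-0.2],"twist": 0},
    {"claw": 8.5,"delta_pos": [0,0,-0.2],"twist": 0},
    {"claw": 8.5,"delta_pos": [0,0,-0.2],"twist": 0},
    {"claw": 8.5,"delta_pos": [0,0,-5],"twist": 0},
    {"claw": 8.5,"delta_pos": [0,0,-11],"twist": 0},
    {"claw": 8.5,"delta_pos": [0,0,-16],"twist": 0},
    {"claw": 8.5,"delta_pos": [0,0,-20],"twist": 0},
    {"claw": 8.5,"delta_pos": [0,0,-20],"twist": 0}
  ]
}}

```text
clock: 44.42
tcp_pos: [0.4343, 0.1064, 0.2781]
orientation: [-0.003, 0.716, -0.698, 0.002]
wrist_force: [-0.1, -0.2, -1.2]
finger_gap: 0.0848
```

```bash
python3 - <<'E'
from h import *
plan(.42,.25,.24,92.8,flip=False)
s=snap('scene');w=snap('wrist')
cv2.imwrite('pics/v11.png',np.hstack([cv2.resize(w,(400,300)),cv2.resize(s[130:330,200:400],(300,300))])[:,:,::-1])
for q in ('stander1','cell1'): print(q,[(round(d['conf'],2),np.round(d['extent']).tolist()) for d in spotter.spot_in('scene',q)])
E
```

```text
tcp [0.4343 0.1064 0.2781] yaw -178.5 tilt 0.39 gap 84.8 t 44.42 | delta [-14.39   1.08   3.81] twist -271.3 j6 -1.54
stander1 [(0.57, [280.0, 194.0, 305.0, 229.0]), (0.17, [305.0, 146.0, 371.0, 196.0])]
cell1 [(0.81, [252.0, 399.0, 304.0, 422.0]), (0.73, [305.0, 145.0, 370.0, 196.0]), (0.72, [303.0, 171.0, 321.0, 211.0]), (0.7, [429.0, 214.0, 462.0, 254.0]), (0.65, [208.0, 271.0, 241.0, 311.0]), (0.65, [261.0, 213.0, 287.0, 253.0]), (0.64, [239.0, 241.0, 268.0, 279.0])]
```

View pics/v11.png

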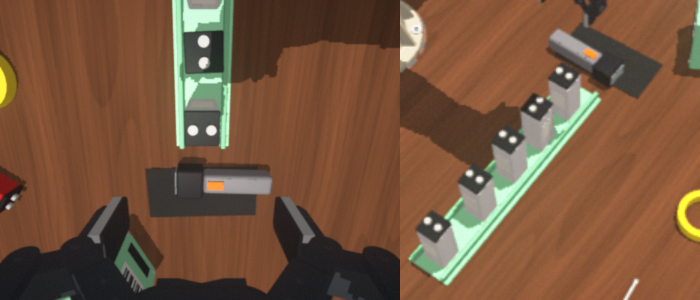

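```bash
cat >> h.py <<'E'
def scan(fn=None):
    im=snap('wrist',fn); i=imaging.camera_info('wrist'); hsv=cv2.cvtColor(im,cv2.COLOR_RGB2HSV)
    out={}
    for n,m,z in [('handle',(hsv[...,1]<50)&(hsv[...,2]>85)&(hsv[...,2]<185),.039),('orange',(hsv[...,0]<20)&(hsv[...,1]>190)&(hsv[...,2]>200),.04)]:
        m[330:]=0; k,lab,st,_=cv2.connectedComponentsWithStats(m.astype(np.uint8))
        for j in 1+np.argsort(-st[1:,4])[:2]:
            p=cv2.findContours((lab==j).astype(np.uint8),0,1)[0][0][:,0]
            w=np.array([ray('wrist',q,z,i)[:2] for q in p],np.float32)*1000
            c,s,a=cv2.minAreaRect(w); e=cv2.boxPoints((c,s,a)); e1=e[1]-e[0];e2=e[2]-e[1]; L=e1 if np.hypot(*e1)>np.hypot(*e2) else e2
            print(n,st[j].tolist(),'c',np.round(c,1),'size',np.round(s,1),'dir',round(np.degrees(np.arctan2(L[1],L[0]))%180,1))
E
python3 - <<'E'
from h import *
scan('s1.png')
i=imaging.camera_info('wrist'); print('mat corners?',[ray('wrist',p,.003,i)[:2].round(4).tolist() for p in [(235,270),(408,334),(240,346)]])
E
```

```text
handle [322, 277, 111, 36, 2973] c [371.  210.8] size [ 38.2 112.6] dir 178.9
handle [292, 181, 53, 49, 1400] c [433.4 117.6] size [49.9 46.9] dir 1.5
orange [331, 293, 22, 11, 225] c [407.  214.3] size [21.7 11.4] dir 1.4
mat corners? [[0.5229, 0.2017], [0.3251, 0.2775], [0.5211, 0.2984]]
```

```bash
python3 - <<'E'
from h import *
plan(.3985,.2125,.2,91.4)
E
```

```text
tcp [0.4315 0.1062 0.2733] yaw -178.5 tilt 0.16 gap 84.8 t 44.67 | delta [-10.72   3.01   7.34] twist -89.9 j6 -1.54
```

Emit:
{"op": "play_rows", "data": {
  "moves": [
    {"claw": 6,"delta_pos": [-5,2,2],"twist": 10},
    {"claw": 6,"delta_pos": [-10.7,3,5],"twist": 20},
    {"claw": 6,"delta_pos": [-10.7,3,7.3],"twist": 30},
    {"claw": 6,"delta_pos": [-10.7,3,7.3],"twist": 40},
    {"claw": 6,"delta_pos": [-10.7,3,7.3],"twist": 50},
    {"claw": 6,"delta_pos": [-10.7,3,7.3],"twist": 60},
    {"claw": 6,"delta_pos": [-10.7,3,7.3],"twist": 70},
    {"claw": 6,"delta_pos": [-10.7,3,7.3],"twist": 80},
    {"claw": 6,"delta_pos": [-10.7,3,7.3],"twist": 90},
    {"claw": 6,"delta_pos": [-10.7,3,7.3],"twist": 90}
  ]
}}

```text
clock: 45.92
tcp_pos: [0.3989, 0.2122, 0.2007]
orientation: [-0.001, -0.014, 1.0, -0.0]
wrist_force: [0.0, -0.1, -0.1]
finger_gap: 0.0597
```

```bash
python3 - <<'E'
from h import *
scan('s2.png')
plan(.3985,.2125,.010,91.4)
E
```

```text
handle [0, 211, 218, 109, 12200] c [447.6  41.9] size [173.8  92.8] dir 89.9
handle [304, 97, 48, 151, 4187] c [369.4 214.6] size [113.   33.8] dir 0.3
orange [321, 228, 1, 1, 1] c [409.8 211.4] size [0. 0.] dir 0.0
orange [328, 234, 1, 1, 1] c [414.5 217. ] size [0. 0.] dir 0.0
tcp [0.399  0.2122 0.2008] yaw 91.7 tilt 0.11 gap 60.3 t 45.98 | delta [1.000e-02 4.000e-02 1.908e+01] twist 0.3 j6 0.28
```

View pics/s2.png

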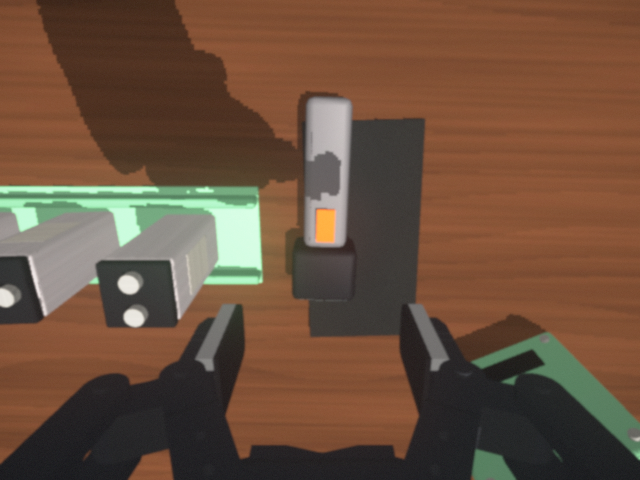

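Emit:
{"op": "play_rows", "data": {
  "moves": [
    {"claw": 6,"delta_pos": [0.2,0.2,6],"twist": 1},
    {"claw": 6,"delta_pos": [0.2,0.2,12],"twist": 1},
    {"claw": 6,"delta_pos": [0.2,0.2,17],"twist": 1},
    {"claw": 6,"delta_pos": [0.2,0.2,19.1],"twist": 1},
    {"claw": 6,"delta_pos": [0.2,0.2,19.1],"twist": 1},
    {"claw": 3,"delta_pos": [0.2,0.2,19.1],"twist": 1},
    {"claw": 3,"delta_pos": [0.2,0.2,19.1],"twist": 1},
    {"claw": 3,"delta_pos": [0.2,0.2,19.1],"twist": 1},
    {"claw": 3,"delta_pos": [0.2,0.2,19.1],"twist": 1},
    {"claw": 3,"delta_pos": [0.2,0.2,19.1],"twist": 1}
  ],
  "force": 30
}}

```text
clock: 47.22
tcp_pos: [0.3988, 0.2148, 0.0121]
orientation: [0.001, -0.004, 1.0, 0.001]
wrist_force: [-1.0, 0.4, 6.6]
finger_gap: 0.0333
```

```bash
python3 - <<'E'
from h import *
x=np.array([np.cos(np.radians(27.5)),np.sin(np.radians(27.5))])
lab=np.array([.5882,.4029])-.05*x; org=lab-.176*x; print('label',lab,'org',org)
plan(org[0],org[1],.010+.067,117.5)
im=cv2.imread('pics/top0.png')
E
```

```text
label [0.54384946 0.37981257] org [0.38773555 0.29854481]
tcp [0.3988 0.2148 0.0121] yaw 90.5 tilt 0.17 gap 33.3 t 47.23 | delta [ 1.02  8.39 -6.48] twist -27.0 j6 0.31
```

Emit:
{"op": "play_rows", "data": {
  "moves": [
    {"claw": 3,"delta_pos": [0,0,-2],"twist": 0},
    {"claw": 3,"delta_pos": [0,0,-5],"twist": 0},
    {"claw": 3,"delta_pos": [0,2,-6.7],"twist": -7},
    {"claw": 3,"delta_pos": [0.5,4,-6.7],"twist": -14},
    {"claw": 3,"delta_pos": [1,6,-6.7],"twist": -21},
    {"claw": 3,"delta_pos": [1,8.4,-6.7],"twist": -27},
    {"claw": 3,"delta_pos": [1,8.4,-6.7],"twist": -27},
    {"claw": 3,"delta_pos": [1,8.4,-6.7],"twist": -27}
  ]
}}

```text
clock: 48.22
tcp_pos: [0.3864, 0.2977, 0.0776]
orientation: [-0.0, -0.237, 0.971, -0.0]
wrist_force: [0.5, 0.3, -2.3]
finger_gap: 0.0332
```

```bash
python3 - <<'E'
from h import *
plan(.3877,.2985,.079,117.5)
w=snap('wrist');s=snap('scene'); i=imaging.camera_info('wrist')
cv2.imwrite('pics/s3.png',np.hstack([w[:400],cv2.resize(s[90:210,330:378],(160,400))])[:,:,::-1])
# box top from wrist image
g=cv2.cvtColor(w,cv2.COLOR_RGB2HSV); m=((g[...,0]>55)&(g[...,0]<90)&(g[...,1]>40)&(g[...,2]>90)).astype(np.uint8)
n,lab,st,c=cv2.connectedComponentsWithStats(m); print([st[k].tolist() for k in np.argsort(-st[1:,4])[:3]+1])
print('label proj',proj('wrist',(.5438,.3798,.09),i),'front top corners',[proj('wrist',(.5438-s_*.0277,.3798+s_*.0532,.14),i).round() for s_ in (-1,1)])
E
```

```text
tcp [0.3864 0.2977 0.0776] yaw 117.4 tilt 0.06 gap 33.2 t 48.23 | delta [-0.15  0.01 -0.14] twist -0.1 j6 0.01
[[0, 98, 84, 180, 4763]]
label proj [323.40135707 644.22674599] front top corners [array([169., 808.]), array([479., 807.])]
```

View pics/s3.png

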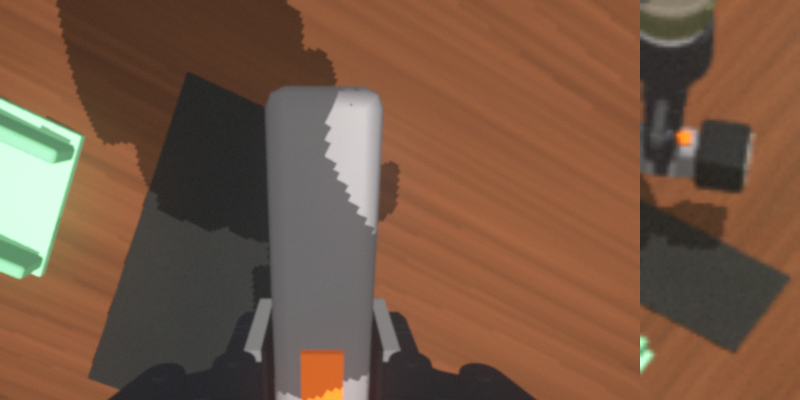

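```bash
python3 - <<'E'
from h import *
# s2.png was taken at tcp (.399,.2122,.2008) yaw 91.7; rebuild its camera from the present one (same tool->cam)
s=get_state(); i=imaging.camera_info('wrist'); Tw=np.array(i['world_to_cam'])
def P(t,yaw): 
    a=np.radians(yaw); y=np.array([np.cos(a),np.sin(a),0]); z=np.array([0,0,-1.]); x=np.cross(y,z); M=np.eye(4); M[:3,:3]=np.c_[x,y,z]; M[:3,3]=t; return M
X=Tw@P(s['tcp_pos'],117.4); j=dict(i); j['world_to_cam']=X@np.linalg.inv(P((.399,.2122,.2008),91.7))
hyp=lambda yaw,c:[proj('wrist',(c[0]+a*np.cos(np.radians(yaw))*.05-b*np.sin(np.radians(yaw))*.06,c[1]+a*np.sin(np.radians(yaw))*.05+b*np.cos(np.radians(yaw))*.06,.14),j).round(0).tolist() for a,b in((-1,-1),(-1,1),(1,-1))]
print('front corners predicted (s2)',hyp(27.5,(.5882,.4029)))
w=cv2.imread('pics/s2.png'); print('mat edge',[ray('wrist',p,.003,j)[:2].round(4).tolist() for p in [(424,118),(415,335),(310,335),(353,120)]])
print('corner seen',ray('wrist',(547,333),.14,j), ray('wrist',(640,425),.14,j),ray('wrist',(470,362),.14,j))
E
```

```text
front corners predicted (s2) [[484.0, 505.0], [664.0, 444.0], [527.0, 595.0]]
mat edge [[0.3262, 0.2922], [0.5257, 0.3054], [0.5287, 0.2047], [0.3295, 0.2352]]
corner seen [0.43801964 0.34201804 0.14      ] [0.50136128 0.41326489 0.14      ] [0.458699   0.30084933 0.14      ]
```

```bash
python3 - <<'E'
from h import *
s=get_state(); i=imaging.camera_info('wrist'); Tw=np.array(i['world_to_cam'])
def P(t,yaw): 
    a=np.radians(yaw); y=np.array([np.cos(a),np.sin(a),0]); z=np.array([0,0,-1.]); x=np.cross(y,z); M=np.eye(4); M[:3,:3]=np.c_[x,y,z]; M[:3,3]=t; return M
X=Tw@P(s['tcp_pos'],117.4); j=dict(i); j['world_to_cam']=X@np.linalg.inv(P((.399,.2122,.2008),91.7))
x=np.array([np.cos(.48),np.sin(.48)]);y=np.array([-x[1],x[0]])
f=np.array([.5438,.3798])
print('bottom front corners', [proj('wrist',(*(f+b*.06*y),0),j).round() for b in(-1,1)],[ (f+b*.06*y).round(3) for b in (-1,1)])
print('label corners',[proj('wrist',(*(f+b*.031*y),.09+c),j).round().tolist() for b in(-1,1) for c in (-.025,.025)])
print('seen (547,333)->',ray('wrist',(547,333),0,j).round(3))
E
```

```text
bottom front corners [array([431., 374.]), array([548., 328.])] [array([0.572, 0.327]), array([0.516, 0.433])]
label corners [[483.0, 410.0], [509.0, 460.0], [555.0, 383.0], [594.0, 430.0]]
seen (547,333)-> [ 0.522  0.433 -0.   ]
```

Emit:
{"op": "play_rows", "data": {
  "moves": [
    {"claw": 3,"delta_pos": [-0.1,0,-0.2],"twist": 0},
    {"claw": 3,"delta_pos": [-0.1,0,-0.2],"twist": 0},
    {"claw": 3,"delta_pos": [-0.1,0,-0.2],"twist": 0},
    {"claw": 3,"delta_pos": [-0.1,0,-0.2],"twist": 0},
    {"claw": 3,"delta_pos": [-0.1,0,-0.2],"twist": 0},
    {"claw": 3,"delta_pos": [-0.1,0,-0.2],"twist": 0},
    {"claw": 3,"delta_pos": [-0.1,0,-0.2],"twist": 0},
    {"claw": 3,"delta_pos": [-0.1,0,-0.2],"twist": 0},
    {"claw": 3,"delta_pos": [-0.1,0,-0.2],"twist": 0},
    {"claw": 3,"delta_pos": [-0.1,0,-0.2],"twist": 0},
    {"claw": 3,"delta_pos": [-0.1,0,-0.2],"twist": 0},
    {"claw": 3,"delta_pos": [-0.1,0,-0.2],"twist": 0}
  ]
}}

```text
clock: 49.82
tcp_pos: [0.3878, 0.2987, 0.0798]
orientation: [0.0, -0.238, 0.971, 0.0]
wrist_force: [-0.3, 0.2, -2.5]
finger_gap: 0.0337
```

Emit:
{"op": "play_rows", "data": {
  "moves": [
    {"claw": 3,"delta_pos": [0,0,0],"twist": 0},
    {"claw": 3,"delta_pos": [0,0,0],"twist": 0},
    {"claw": 3,"delta_pos": [0,0,0],"twist": 0},
    {"claw": 3,"delta_pos": [0,0,0],"twist": 0},
    {"claw": 3,"delta_pos": [0,0,0],"twist": 0},
    {"claw": 3,"delta_pos": [0,0,0],"twist": 0},
    {"claw": 3,"delta_pos": [0,0,0],"twist": 0},
    {"claw": 3,"delta_pos": [0,0,0],"twist": 0},
    {"claw": 3,"delta_pos": [0,0,0],"twist": 0},
    {"claw": 3,"delta_pos": [0,0,0],"twist": 0},
    {"claw": 3,"delta_pos": [0,0,0],"twist": 0},
    {"claw": 3,"delta_pos": [0,0,0],"twist": 0}
  ]
}}

```text
clock: 51.32
tcp_pos: [0.3878, 0.2987, 0.0798]
orientation: [0.0, -0.238, 0.971, 0.0]
wrist_force: [0.0, 0.1, -2.6]
finger_gap: 0.0334
```

```bash
python3 - <<'E'
from h import *
plan(.4275,.2485,.04,93.3)
E
```

```text
tcp [0.3878 0.2987 0.0798] yaw 117.5 tilt 0.0 gap 33.4 t 51.33 | delta [-1.21 -6.29  3.98] twist 24.2 j6 0.01
```

Emit:
{"op": "play_rows", "data": {
  "moves": [
    {"claw": 3,"delta_pos": [-0.5,-2,1],"twist": 8},
    {"claw": 3,"delta_pos": [-0.9,-4,2],"twist": 16},
    {"claw": 3,"delta_pos": [-1.2,-6.3,4],"twist": 24.2},
    {"claw": 3,"delta_pos": [-1.2,-6.3,5.5],"twist": 24.2},
    {"claw": 3,"delta_pos": [-1.2,-6.3,6.4],"twist": 24.2},
    {"claw": 3,"delta_pos": [-1.2,-6.3,6.65],"twist": 24.2},
    {"claw": 3,"delta_pos": [-1.2,-6.3,6.65],"twist": 24.2}
  ]
}}

```text
clock: 52.2
tcp_pos: [0.4273, 0.2489, 0.0135]
orientation: [0.0, -0.029, 1.0, 0.0]
wrist_force: [-0.1, 0.6, -1.7]
finger_gap: 0.0335
```

Emit:
{"op": "play_rows", "data": {
  "moves": [
    {"claw": 3,"delta_pos": [0,0,0.15],"twist": 0},
    {"claw": 3.6,"delta_pos": [0,0,0.15],"twist": 0},
    {"claw": 5.5,"delta_pos": [0,0,0.15],"twist": 0},
    {"claw": 6,"delta_pos": [0,0,0.15],"twist": 0},
    {"claw": 6,"delta_pos": [0,0,0.15],"twist": 0},
    {"claw": 6,"delta_pos": [0,0,-5],"twist": 0},
    {"claw": 6,"delta_pos": [0,0,-11],"twist": 0},
    {"claw": 6,"delta_pos": [0,0,-17],"twist": 0},
    {"claw": 6,"delta_pos": [0,0,-23],"twist": 0},
    {"claw": 6,"delta_pos": [0,0,-23],"twist": 0},
    {"claw": 6,"delta_pos": [0,0,-23],"twist": 0}
  ]
}}

```text
clock: 53.58
tcp_pos: [0.4273, 0.2483, 0.243]
orientation: [0.0, -0.029, 1.0, 0.0]
wrist_force: [-0.2, -0.9, -0.6]
finger_gap: 0.0599
```

```bash
python3 - <<'E'
from h import *
plan(.587,.401,.22,93.3)
scan('s4.png')
E
```

```text
tcp [0.4273 0.2483 0.243 ] yaw 93.3 tilt 0.0 gap 59.9 t 53.58 | delta [-16.81  14.33   2.3 ] twist -0.0 j6 0.31
handle [0, 161, 188, 88, 8385] c [440.6  50.6] size [159.6  75.6] dir 89.7
handle [304, 98, 41, 134, 3270] c [397.1 247.5] size [112.5  33.4] dir 2.5
orange [321, 221, 4, 3, 5] c [444.1 249.2] size [1.3 2.5] dir 139.4
orange [320, 214, 1, 2, 2] c [437.8 246.6] size [0.9 0. ] dir 3.2
```

View pics/s4.png

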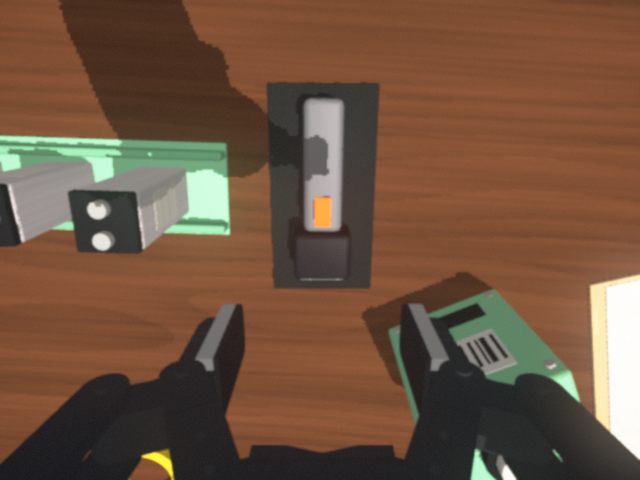

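Emit:
{"op": "play_rows", "data": {
  "moves": [
    {"claw": 0,"delta_pos": [-6,5,0.5],"twist": 0},
    {"claw": 0,"delta_pos": [-11,9,1],"twist": 0},
    {"claw": 0,"delta_pos": [-16.8,14.3,1.3],"twist": 0},
    {"claw": 0,"delta_pos": [-16.8,14.3,1.3],"twist": 0},
    {"claw": 0,"delta_pos": [-16.8,14.3,1.3],"twist": 0},
    {"claw": 0,"delta_pos": [-16.8,14.3,5],"twist": 0},
    {"claw": 0,"delta_pos": [-16.8,14.3,6.5],"twist": 0},
    {"claw": 0,"delta_pos": [-16.8,14.3,6.5],"twist": 0}
  ],
  "force": 20
}}

```text
clock: 54.62
tcp_pos: [0.5854, 0.3996, 0.1765]
orientation: [-0.002, -0.029, 1.0, -0.001]
wrist_force: [-0.1, 0.6, 0.3]
finger_gap: -0.0002
```

```bash
python3 - <<'E'
from h import *
plan(.587,.401,.15,93.3)
for c in ('scene',):
    im=snap(c)
    for d in spotter.spot_in(c,'start_top')[:2]:
        e=d['extent']; print(d['conf'],e)
print(proj('scene',(.587,.401,.15)), proj('scene',(.587,.401,.16)))
cv2.imwrite('pics/b1.png',im[80:200,340:480][:,:,::-1].repeat(5,0).repeat(5,1))
E
```

```text
tcp [0.5854 0.3996 0.1765] yaw 93.3 tilt 0.26 gap -0.2 t 54.62 | delta [-0.18  0.13  2.65] twist -0.0 j6 0.43
0.52 [412.3, 124.0, 423.2, 130.7]
[416.68232382 129.58534191] [417.1785976  127.24480179]
```

View pics/b1.png

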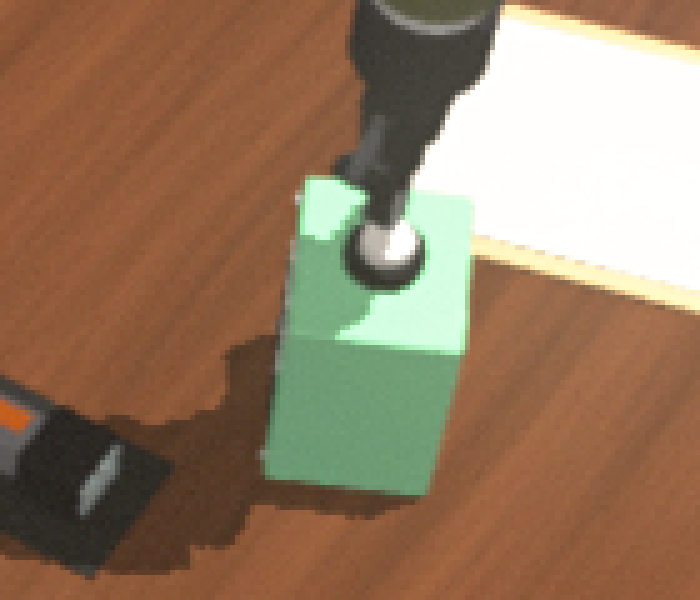

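The fingertips are directly over the button at (385,240) in the crop. Now lower gently.

Emit:
{"op": "play_rows", "data": {
  "moves": [
    {"claw": 0,"delta_pos": [-0.1,0.1,0.5],"twist": 0},
    {"claw": 0,"delta_pos": [-0.1,0.1,1],"twist": 0},
    {"claw": 0,"delta_pos": [-0.1,0.1,1.4],"twist": 0},
    {"claw": 0,"delta_pos": [-0.1,0.1,1.4],"twist": 0}
  ]
}}

```text
clock: 55.22
tcp_pos: [0.5877, 0.4017, 0.1637]
orientation: [-0.0, -0.029, 1.0, -0.0]
wrist_force: [0.5, -0.8, -0.0]
finger_gap: 0.0007
```

Emit:
{"op": "play_rows", "data": {
  "moves": [
    {"claw": 0,"delta_pos": [0,0,0.3],"twist": 0},
    {"claw": 0,"delta_pos": [0,0,0.5],"twist": 0},
    {"claw": 0,"delta_pos": [0,0,0.5],"twist": 0}
  ]
}}

```text
clock: 55.6
tcp_pos: [0.5881, 0.4019, 0.1597]
orientation: [0.0, -0.029, 1.0, 0.0]
wrist_force: [-0.8, -0.0, 2.3]
finger_gap: 0.0002
```

Contact, with the spring at about 2.3 N. Press about 5 mm further.

Emit:
{"op": "play_rows", "data": {
  "moves": [
    {"claw": 0,"delta_pos": [0,0,0.3],"twist": 0},
    {"claw": 0,"delta_pos": [0,0,0.5],"twist": 0},
    {"claw": 0,"delta_pos": [0,0,0.5],"twist": 0}
  ]
}}

```text
clock: 55.98
tcp_pos: [0.5882, 0.402, 0.156]
orientation: [0.001, -0.029, 1.0, 0.0]
wrist_force: [-3.1, -1.1, 9.8]
finger_gap: -0.0001
```

Emit:
{"op": "play_rows", "data": {
  "moves": [
    {"claw": 0,"delta_pos": [0,0,0.1],"twist": 0},
    {"claw": 0,"delta_pos": [0,0,0.1],"twist": 0},
    {"claw": 0,"delta_pos": [0,0,-3],"twist": 0},
    {"claw": 0,"delta_pos": [0,0,-9],"twist": 0},
    {"claw": 0,"delta_pos": [5,3,-12],"twist": 0},
    {"claw": 0,"delta_pos": [11,5,-12],"twist": 0},
    {"claw": 0,"delta_pos": [16,8,-12],"twist": 0},
    {"claw": 0,"delta_pos": [16,8,-12],"twist": 0},
    {"claw": 0,"delta_pos": [16,8,-12],"twist": 0}
  ]
}}

```text
clock: 57.1
tcp_pos: [0.4236, 0.4727, 0.274]
orientation: [0.0, -0.029, 1.0, -0.0]
wrist_force: [-1.0, 0.9, 0.8]
finger_gap: 0.0
```

```bash
python3 - <<'E'
from m import *
s=get_state(); print(s['clock'],s['tcp_pos'],s['wrist_force'],s['qvel'].round(3))
snap('top','t20.png'); im,hsv=load('t20.png')
bl=(hsv[...,2]<75)
x=cv2.connectedComponentsWithStats
for n,y in [('A',.106),('st',.01),('B',-.082),('C',-.176),('D',-.27)]:
    u,v=proj('top',(.437-.0257*(y+.082),y,.12),i).astype(int); comp(bl,(u-14,v-14,u+14,v+14),.12,n)
for q,z in (('mug',.09),('tape',.024),('screwdriver',.01),('scanner',.04)): print(q,[(round(d['conf'],2),np.round(d['extent']).tolist()) for d in spotter.spot_in('top',q)][:1])
comp((hsv[...,2]<55),(195,255,250,345),.003,'mat')
cv2.imwrite('pics/t20c.png',cv2.resize(im[140:345,110:540],(800,380),interpolation=2))
E
```

```text
57.1 [0.42356525 0.47267938 0.27401516] [-1.03000496  0.90427522  0.80667204] [-0.03   0.016  0.014  0.002 -0.001  0.001]
A c [432.5  86.2] mean [433.4  85.1] size [39.4 16.4] longdir 4.8
st c [433.9  10.8] mean [433.2   9.8] size [36.2 38.4] longdir 179.5
B c [435.4 -83.1] mean [435.  -85.1] size [16.8 38.3] longdir 179.4
C c [ 439.3 -167.3] mean [ 439.9 -167.2] size [40.7 38.3] longdir 89.4
D c [ 441.6 -279.7] mean [ 441.6 -278.8] size [38.8 43.4] longdir 93.2
mug [(0.58, [482.0, 322.0, 531.0, 366.0])]
tape [(0.56, [276.0, 151.0, 312.0, 188.0])]
screwdriver [(0.6, [361.0, 163.0, 438.0, 179.0])]
scanner [(0.75, [213.0, 274.0, 230.0, 336.0])]
mat c [425.4 250.3] mean [427. 244.] size [197.6  98.6] longdir 2.7
```

```bash
python3 - <<'E'
from m import *
im,hsv=load('t20.png'); bl=(hsv[...,2]<110)&(hsv[...,1]<60)
for n,y in [('A',.098),('st',.01),('B',-.082),('C',-.17),('D',-.278)]:
    u,v=proj('top',(.437-.0257*(y+.082),y,.12),i).astype(int); m=cv2.morphologyEx(bl.astype(np.uint8),cv2.MORPH_CLOSE,np.ones((7,7))); comp(m>0,(u-17,v-17,u+17,v+17),.12,n)
    print(im[v,u-14:u+15,:].max(1).tolist())
E
```

```text
A c [434.8  94.2] mean [433.9  94.2] size [48.4 43.2] longdir 89.6
[240, 241, 241, 239, 228, 166, 98, 69, 70, 70, 71, 75, 77, 80, 81, 76, 70, 68, 70, 69, 72, 68, 72, 85, 102, 111, 109, 115, 129]
st c [434.   10.8] mean [433.8  10.9] size [41.  43.2] longdir 179.5
[191, 230, 238, 234, 204, 137, 108, 133, 157, 160, 144, 114, 82, 69, 76, 110, 159, 187, 198, 181, 144, 97, 76, 97, 119, 138, 144, 147, 145]
B c [437.9 -72.3] mean [436.6 -72.3] size [38.5 43.2] longdir 179.3
[224, 160, 85, 64, 63, 65, 68, 76, 105, 121, 118, 97, 76, 66, 62, 64, 63, 67, 82, 109, 135, 145, 148, 147, 148, 155, 192, 229, 238]
C c [ 441.7 -166.2] mean [ 440.5 -166.8] size [43.2 43.1] longdir 89.4
[229, 197, 150, 133, 115, 79, 61, 63, 61, 63, 63, 62, 64, 69, 70, 64, 65, 59, 59, 61, 59, 61, 75, 104, 134, 154, 190, 226, 234]
D c [ 443.  -277.5] mean [ 442.4 -277.1] size [45.2 43. ] longdir 89.4
[119, 126, 132, 133, 131, 111, 90, 65, 60, 55, 57, 53, 54, 60, 66, 74, 77, 81, 67, 59, 54, 53, 53, 54, 77, 104, 112, 118, 115]
```

Cell tops sit at y of about 94, 11, -72, -166 and -277 mm. The pitch is at least 83 mm, all are within about 4 mm of the lane line, and the top faces are square and full size. The arm is clear, so I hand in.

```bash
python3 - <<'E'
from h import *
print(env.hand_in())
E
```

```text
the job is handed in; nothing more can be done
None
```

I finished the whole job and handed it in at about 57 s of the 210 s allowed. No verdict is reported, so what follows is from my own checks.

**Cells:** I pivoted all four toppled cells upright in a light grip and stood them in the lane beside the one already standing.
- In the last top-camera measurement the five cell tops are at least 83 mm apart, centre to centre.
- All are within about 4 mm of the lane's middle line, and the outermost is within about 200 mm of its centre.

**Scanner:** It had been knocked aside, so I measured it again before gripping it.
- I held it level, about 10 cm square in front of the label, for 3 s.
- I laid it back on its mat. A wrist picture showed it within a few mm and 1° of the mat's middle line.

**Start button:** I pressed it until the force reached 9.8 N, where the spring gives about 5 N fully down, so it bottomed out. I then lifted off and moved the arm clear. I did not check the button's release separately.

**Bystanders:** The mug, tape and screwdriver show in the top camera within a few pixels of where they started.

**Checks that disagreed or failed:**
- A first brightness cut saw only part of two cell tops and gave positions about 10 mm off. A better cut gave the figures above.
- The last overview picture could not be viewed because the 16-picture limit was reached, so the final check is by measurement only.
- On the first cell, a grip opened too wide let it drop a few centimetres back onto the bench. I re-gripped it and it went in normally.

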